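# Clamp the tip box on the shaker with the wing nut

### The job

Gently push the tip box along its lane on the shaker until it is fully home against the stop. Then turn the three-wing nut clockwise in short arcs, without striking the tower close behind it, until the foot of the clamp bar holds the box firmly: stop once the nut clearly turns harder than when it ran free, before the box is crushed. Do not knock over or shove away the small things standing round the shaker.

Things in the scene. Friction and masses are not known exactly. Their poses are not given: they have to be found in the camera images.
- shaker: Fixed aluminium shaker table, 226 (x) by 276 mm (y), its top 16 mm above the desk; place and yaw differ each time. Origin on the desk; +x to its back, away from the robot at yaw 0, +y left, z up. At x = 0, y = -60 mm stands the threaded stud with bar and nut, top 188 mm above the desk; at x = 0, y = -4 mm a guide rod, radius 4 mm, top 176 mm, passes through the bar.
- box_home (a point): Point on the shaker's top (16 mm above the desk) at x = -16, y = +74 mm of its frame, same axes: the tip box's origin lies here when it is fully home. The box lane is centred on it: rails 14 mm high with inner faces 62 mm to either side (y), from 94 mm before to 46 mm behind it, and a stop 22 mm high whose front face is 34 mm behind it (+x).
- tower: Tall grey control tower, fixed on the shaker behind the nut. Its front face is 46 mm behind the stud axis, 116 mm wide (58 mm to either side of the stud), 60 mm deep, top 300 mm above the desk, so a gripper's body over the nut must stay in front of it. Origin at the middle of the front face's lower edge, axes as the shaker's.
- tip_box: Loose closed box for pipette tips, 68 mm deep (x, without the small tab on its front), 118 mm wide (y), 77 mm high, about 0.3 kg, standing in the lane 45 to 75 mm short of home. Origin at the centre of its underside, axes as the shaker's. It can be pushed on its front face at any height.
- clamp_bar: Steel bar, 24 mm wide, 14 mm thick, that sinks as the nut is turned. Origin on the stud axis at its underside; it runs to the shaker's +y. 134 mm along it hangs a foot with a springy rubber pad, 34 mm across, 16 mm behind the centre of the box when that is home. How far the foot is screwed out differs by up to 7 mm and is not measured: the nut angle where it meets the box must be felt.
- foot_seat (a point): Top end of the foot's screw on the bar, 134 mm from the stud. Its clamping force on the box: from first contact 20 N per mm of bar travel, i.e. 76 N per rad of the nut. Firm is 20 to 60 N (aim at 40); above 70 N the box is crushed.
- wing_nut (a joint): Nut angle (rad), growing clockwise from above = tightening; 3.82 mm down per rad. Starts at 0 to 2.1; the foot meets the box between 3.4 and 5.5. Three wings, 120 degrees apart; at q one points q clockwise of the shaker's -x. Stays where left. Turning free takes 0.23 N m (8 N at 30 mm from the axis; 5 N when paused); clamping adds 0.0038 N m per N (there +5 N at 40 N).
- nut_center (a point): Point on the nut's axis at mid height of its wings; sinks with the nut. Each wing is a flat upright plate 8 mm thick, 26 mm high (13 mm above and below this point), reaching from the hub (radius 13 mm) to 38 mm from the axis; the top of the bar is 20 mm below this point. A closed pair of fingers fits between two wings and can push a wing's flat at about 30 mm from the axis.
- vial: Bystander: white vial with a screw cap, 32 mm across, 96 mm tall, on the desk to the right of the shaker. Origin at the centre of its underside.
- cup: Bystander: small empty cup, 45 mm across, 38 mm tall, on the desk in front of the right part of the shaker. Origin at the centre of its underside.
- tube: Bystander: capped tube, 94 mm long, 18 mm thick, lying on the desk left of the shaker. Origin on its underside, mid length.
- amber_bottle: Bystander: brown bottle, 58 mm across, 109 mm tall, on the desk left of the shaker's back. Origin at the centre of its underside.
There are look-alikes about, which are no part of the job. What is meant by the tip_box is not blue or red, and is the larger of those in its own colour.

How it is judged:
On the way, in this order (a step that is already met when the one before it is completed fails the run):
1. the tip box is fully home against the stop, square in its lane, not yet clamped (x of tip_box in the frame of box_home between -0.004 and 0.004 m and angle between the x axis of tip_box and the x axis of shaker, either way round below 0.06 rad and contact force between clamp_bar and tip_box below 2 N), for 0.2 s.
2. the clamp foot presses firmly on the box (contact force between clamp_bar and tip_box above 20 N), for 0.2 s.
At the end, for the whole second after the job is handed in: The tip box is at rest against the stop (within 4 mm, square to 0.06 rad) and the clamp bar's foot presses on it with 20 to 60 N, the nut at rest (x of tip_box in the frame of box_home between -0.004 and 0.004 m and angle between the x axis of tip_box and the x axis of shaker, either way round below 0.06 rad and contact force between clamp_bar and tip_box between 20 and 60 N and velocity of joint wing_nut below 0.05 rad/s and linear speed of tip_box below 0.01 m/s); the robot touches nothing.
It fails at once if the clamp crushes the box (over 70 N) (contact force between clamp_bar and tip_box above 70 N).
It fails at once if the box is rammed (over 35 N from the fingers or the arm) (contact force between any of the fingers, the arm and tip_box above 35 N).
It fails at once if the robot strikes the tower (over 5 N) (contact force between any of the fingers, the arm and tower above 5 N).
It fails at once if a bystander is shoved away (4 cm) or knocked over (distance of any of vial, cup, tube, amber_bottle from where it was at the start of the episode above 0.04 m or angle between any of vial, cup, amber_bottle's own z axis and vertical above 0.6 rad).
It also fails if it takes over 72 s, if anything falls off the work surface, if the arm or the gripper's body presses on something with over 40 N, if the wrist force passes 120 N, or if a joint passes its speed limit or range.

### The arm

A 6-joint arm with a two-finger parallel gripper is mounted at the origin on the work surface; the furniture and walls round the work are solid. World frame = base frame: x ahead of the robot, y to its left, z up, the work surface at z = 0. Lengths are in m, angles in rad, forces in N, time in s.
With the tool pointing down it reaches from about 0.375 to 0.9 m from the base axis. Payload 3.1 kg.
Tool frame: the origin (TCP) lies on the centre line of the jaws, within the pads' length; the fingertips stand robot.tip_reach ahead of it and the grasp point (between the pads) is the TCP (robot.tip_reach is the distance from the TCP to the fingertips, in m); z points along the fingers, y is the direction in which the jaws open and shut (so a half turn about z gives the same grasp; the last joint's range is limited). The gripper opens to 87 mm and grips with 3 to 60 N. Pads are 19 mm wide; open, the fingers measure 117 mm over their backs; the gripper's body (75 mm by 190 mm) begins 51 mm behind the grasp point.
Start: joints at [1.069, 0.527, 1.433, -0, 1.181, -0.178], TCP at [0.198, 0.593, 0.242] pointing down, gripper open.
Joint ranges: [-3.08, 3.08], [-0.75, 2.2], [0.22, 2.44], [-1.43, 4.57], [0, 2.65], [-2.85, 2.85]. Speed limits (rad/s): [2.79, 2.79, 3.14, 3.14, 3.14, 3.14].

### API

Orientations are given as a unit quaternion [x, y, z, w].
In Python, from rig import telemetry, viewer, robot gives the robot as it stands. The module is installed in compiled form; this text tells all that it offers.
- The arm moves only by the tool step_arm, never from a script. Its argument "targets" is a list of rows, each an object of numbers: "dx", "dy", "dz": the shift along the tool's x, y, z in m; "rx", "ry", "rz": the turn, a rotation vector about the tool's x, y, z in degrees. In form: [{"dx": .., "dy": .., "dz": .., "rx": .., "ry": .., "rz": ..}, ...]. A call has exactly 5 rows; each row is the pose to reach, as a shift and turn from the pose measured when the call began, along the tool's axes at that moment; what a row does not reach only later rows make up. A row lasts 1/8 s, in which the tool goes at most 62.5 mm and 10.7 degrees, less where a joint would pass 70% of its speed; a pose out of reach is approached as far as the arm can. A call with a gripper value outside its range is refused whole. "gripper" is the opening, from 0 (shut) to 1 (fully open), set as the call begins (left out, the last holds). The fingers move at their own pace and stop on an object; "force" is the grip in N (left out, the last holds). Time passes only in rows, so rows that repeat a pose let the fingers close, or fill a call up. It gives the time, the measured TCP pose, the force and the opening at its end, in the units of the state.
- telemetry.get_obs(): the state, without advancing time (a new reading comes with each control period).
- viewer.camera(name): name is "scene" or "top" or "wrist"; returns a dict with "img" (420x560x3 uint8, blue, green, red), "depth" (420x560 float32, m along the optical axis (not along the pixel's ray), 0 where there is no reading), "K" (3x3 intrinsics, pixels), "k1" (the pictures are not rectified: a ray, as slopes to the right and down, at radius r is drawn at 1 + k1 r^2 times it, then the intrinsics apply), "R" (3x3) and "t" (3): a world point X has camera coordinates R X + t. Camera axes: x right, y down, z forward; pixel columns grow to the right and rows downward; lengths in m; the calibration is good to about 2 mm. A picture is of the moment at which its call begins.
- robot.hand_in(): hands the job in, once; it reports no verdict.
The state is a dict: "time": time; "q": joint angles; "joint_velocities": joint speeds; "joint_torque": joint torques, N m; "position": TCP position; "tool_rot": TCP orientation; "ft_force": force on the tool from outside, world axes, zero at the start; "moment": the same for the moment, N m; "grip_width": finger opening in m.
Only numpy, scipy, OpenCV 4.12 (cv2) and the standard library are available. Lean on these libraries where they do the work, as an engineer would, in place of code of your own. Each camera call takes 0.05 s, during which the arm holds its last target.

## Working session

There is one attempt and no reset: what is moved stays moved. The work goes in short steps, Python scripts to look and compute and a tool call to move; the robot and the scene stay as the last step left them, time stands still between calls to the robot, and variables do not carry over. Pictures are saved under pics/ and viewed, and the job is handed in when it is done.

Besides the shell and the picture viewer there is one more tool, called after "Request:" as name(argument=value, ...) on one line, values as JSON. step_arm: Moves the arm, as the interface text tells. Its arguments: {"type":"object","properties":{"targets":{"type":"array"},"gripper":{"type":"number"},"force":{"type":"number"}},"required":["targets"]}

```bash
mkdir -p pics; python3 - <<'E'
from rig import telemetry, viewer, robot
import cv2,numpy as np
print(telemetry.get_obs()); print(robot.tip_reach)
for n in ("scene","top","wrist"):
    c=viewer.camera(n); cv2.imwrite(f"pics/{n}0.png",c["img"]); np.savez(f"pics/{n}0.npz",**c)
    print(n,c["K"].tolist(),c["k1"],c["R"].round(4).tolist(),c["t"].round(4).tolist())
E
```

```text
{'time': 0.0, 'q': array([ 1.06948394e+00,  5.28429166e-01,  1.43390516e+00, -1.11025154e-05,
        1.18140041e+00, -1.78492423e-01]), 'joint_velocities': array([-0.00158307, -0.00147972,  0.00155925, -0.00194267,  0.00133565,
       -0.00094418]), 'joint_torque': array([-1.06223804e-03, -4.40041924e+01, -1.76588720e+01,  6.32591662e-02,
        5.82140882e-02, -1.73914450e-04]), 'position': array([0.19790724, 0.59210577, 0.24059342]), 'tool_rot': array([ 1.60707841e-01,  9.87001440e-01, -1.01147348e-03, -3.52239464e-04]), 'ft_force': array([ 0.49629682,  0.25802946, -0.45760182]), 'moment': array([ 0.02837323, -0.04878511, -0.00389672]), 'grip_width': 0.08674361828407694}
0.019
scene [[419.9717124377499, 0.0, 277.62038120377775], [0.0, 419.9717124377499, 203.35940454987718], [0.0, 0.0, 1.0]] -0.020671106498568112 [[0.8726, -0.4884, 0.003], [-0.2395, -0.4333, -0.8688], [0.4256, 0.7574, -0.4951]] [-0.4128, 0.2556, 0.8672]
top [[392.84404913323743, 0.0, 277.94813265631916], [0.0, 392.84404913323743, 205.52441297545568], [0.0, 0.0, 1.0]] -0.07768160227094408 [[0.0355, -0.9994, 0.0001], [-0.9772, -0.0347, -0.2095], [0.2093, 0.0073, -0.9778]] [0.0594, 0.5161, 1.1811]
wrist [[367.4154662568408, 0.0, 277.1999027127071], [0.0, 367.4154662568408, 210.81557609138696], [0.0, 0.0, 1.0]] -0.061691138945768983 [[0.3174, 0.9483, -0.0015], [0.919, -0.3072, 0.2473], [0.234, -0.0799, -0.9689]] [-0.6256, -0.0293, 0.389]
```

View pics/scene0.png

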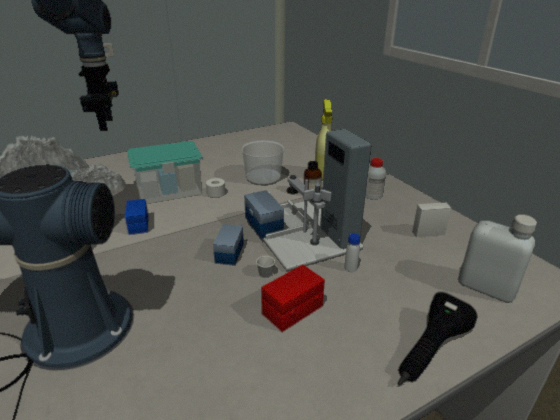

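View pics/top0.png

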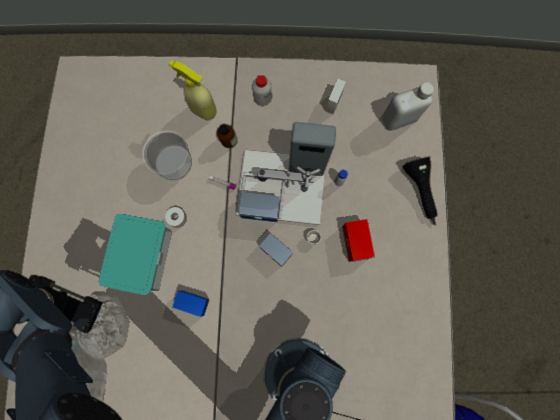

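View pics/wrist0.png

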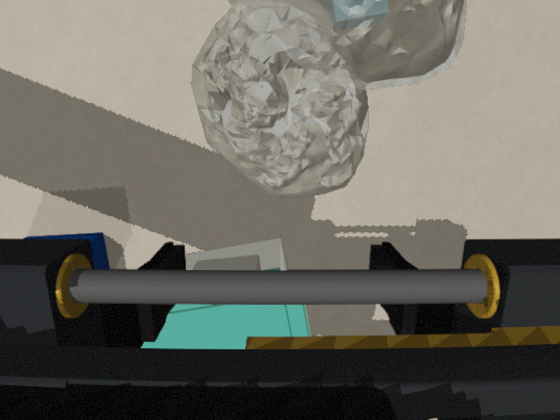

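The top view shows the grey-lid tip box at about (260,205) on the white shaker. The smaller box of the same colour is at (275,248), the cup at (313,236), the nut at about (307,178) and the tower at (313,145). Next I'll convert the depth to world points.

```bash
cat > h.py <<'E'
import numpy as np, cv2
def pts(c):
    """world XYZ for every pixel from depth"""
    H,W=c["depth"].shape; u,v=np.meshgrid(np.arange(W),np.arange(H))
    p=np.stack([u,v],-1).reshape(-1,1,2).astype(np.float64)
    n=cv2.undistortPoints(p,c["K"],np.array([float(c["k1"]),0,0,0])).reshape(H,W,2)
    d=c["depth"][...,None]
    X=np.concatenate([n*d,d],-1)
    return (X-c["t"])@c["R"]   # R^T (x-t)
def ray(c,uv,z):
    n=cv2.undistortPoints(np.array(uv,float).reshape(-1,1,2),c["K"],np.array([float(c["k1"]),0,0,0])).reshape(-1,2)
    d=np.c_[n,np.ones(len(n))]@c["R"]; o=-c["R"].T@c["t"]
    s=(z-o[2])/d[:,2]
    return o+d*s[:,None]
def proj(c,X):
    X=np.atleast_2d(np.array(X,float))
    rv=cv2.Rodrigues(c["R"])[0]
    return cv2.projectPoints(X,rv,np.array(c["t"],float),c["K"],np.array([float(c["k1"]),0,0,0,0]))[0].reshape(-1,2)
def load(f):
    return dict(np.load(f))
E
python3 - <<'E'
from h import *
for n,(x0,x1,y0,y1) in dict(top=(190,370,110,270),scene=(200,380,110,310)).items():
    c=load(f"pics/{n}0.npz"); 
    cv2.imwrite(f"pics/{n}0z.png",cv2.resize(c["img"][y0:y1,x0:x1],None,fx=3,fy=3,interpolation=cv2.INTER_CUBIC)[:600])
c=load("pics/top0.npz"); P=pts(c)
reg=np.zeros(P.shape[:2],bool); reg[120:270,200:360]=1
z=P[...,2]
def rep(name,m):
    m=m&reg
    n,l,st,ce=cv2.connectedComponentsWithStats(m.astype(np.uint8))
    for i in range(1,n):
        if st[i,4]<60: continue
        q=P[l==i]
        r=cv2.minAreaRect((q[:,:2]*1000).astype(np.float32))
        print(name,st[i].tolist(),"z",q[:,2].mean().round(4),"rect",np.round(r[0],1),np.round(r[1],1),round(r[2],2))
rep("tower",(z>.28)&(z<.32))
rep("boxtop",(z>.085)&(z<.1))
rep("smalltop",(z>.05)&(z<.075))
rep("shk",(z>.010)&(z<.022))
rep("cupish",(z>.03)&(z<.045))
rep("bar",(z>.12)&(z<.19))
E
```

```text
tower [291, 122, 45, 27, 1014] z 0.2981 rect [657.4  -9.5] [116.   61.3] 86.46
boxtop [338, 169, 10, 10, 62] z 0.095 rect [ 614.  -119.7] [26.4 25.2] 19.14
boxtop [238, 192, 41, 27, 855] z 0.0921 rect [506.8 137.3] [118.2  69.3] 85.5
smalltop [218, 132, 18, 11, 65] z 0.0642 rect [732.3 248.4] [24.3 56.6] 23.47
smalltop [344, 222, 16, 39, 122] z 0.066 rect [ 408.6 -149.4] [118.5  25.8] 11.29
smalltop [259, 233, 34, 33, 522] z 0.0592 rect [376.6  81.5] [92. 53.] 51.3
shk [235, 150, 54, 66, 970] z 0.0156 rect [593.6 132.4] [153.3 227.2] 84.61
shk [243, 171, 82, 54, 2182] z 0.0158 rect [565.2  64.8] [259.1 180.6] 85.6
shk [210, 175, 26, 14, 102] z 0.0147 rect [595.7 265.8] [88.1 17. ] 71.43
bar [289, 154, 40, 13, 297] z 0.1559 rect [632.  -7.] [115.5   9.2] 84.63
bar [257, 166, 63, 23, 585] z 0.1539 rect [580.1  53.9] [179.1  58.7] 83.91
```

View pics/top0z.png

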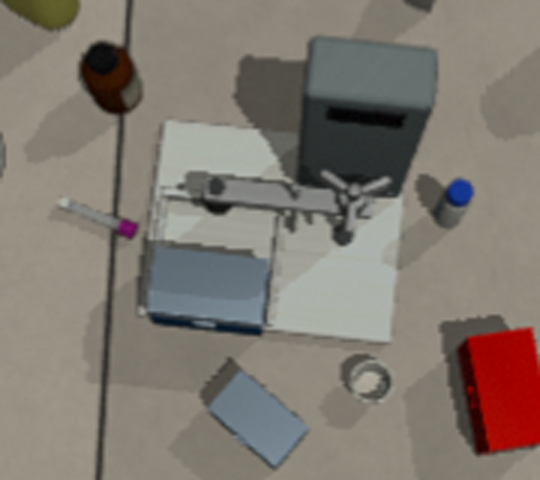

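View pics/scene0z.png

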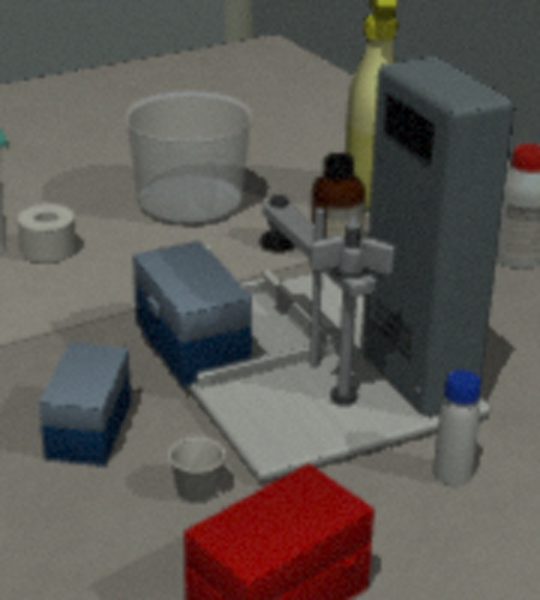

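```bash
python3 - <<'E'
from h import *
c=load("pics/top0.npz"); P=pts(c); g=c["img"].min(2)
m=(g>150).astype(np.uint8); m[:140]=0;m[230:]=0;m[:,:232]=0;m[:,335:]=0
# right edge: per row last bright ; front edge: per column last bright
re=[];fe=[]
for v in range(182,218):
    u=np.where(m[v])[0]; u=u[(u>300)]
    if len(u):
        k=u.max(); row=c["img"][v].min(1).astype(float)
        # subpixel at half level
        hi=row[k-3];lo=row[k+4];mid=(hi+lo)/2
        for j in range(k-3,k+4):
            if row[j]>=mid>row[j+1]: re.append((j+(row[j]-mid)/(row[j]-row[j+1]),v));break
for u in range(288,316):
    v=np.where(m[:,u])[0]
    if len(v):
        k=v.max(); col=c["img"][:,u].min(1).astype(float)
        hi=col[k-3];lo=col[k+4];mid=(hi+lo)/2
        for j in range(k-3,k+4):
            if col[j]>=mid>col[j+1]: fe.append((u,j+(col[j]-mid)/(col[j]-col[j+1])));break
for n,e in (("right",re),("front",fe)):
    X=ray(c,e,0.016)[:,:2]*1000
    l=cv2.fitLine(X.astype(np.float32),cv2.DIST_HUBER,0,.01,.01).ravel()
    a=np.degrees(np.arctan2(l[1],l[0])); print(n,len(e),a,l[2:], e[0],e[-1])
print("scene k")
for n in("top","scene"):
    c=load(f"pics/{n}0.npz");P=pts(c)
    th=np.radians(-4.3); R=np.array([[np.cos(th),-np.sin(th)],[np.sin(th),np.cos(th)]]); o=np.array([.5861,.0560])
    L=(P[...,:2]-o)@R*1000; z=P[...,2]*1000
    for nm,mm in (("studtop",(abs(L[...,0])<8)&(abs(L[...,1]+60)<8)&(z>150)),("rodtop",(abs(L[...,0])<8)&(abs(L[...,1]+4)<8)&(z>150)),
      ("boxtop",(z>85)&(z<100)&(abs(L[...,0]+85)<60)&(abs(L[...,1]-74)<80)),("towerface",(abs(L[...,0]-46)<8)&(abs(L[...,1]+60)<50)&(z>60)&(z<290)),("nut",(np.hypot(L[...,0],L[...,1]+60)<40)&(z>140)&(z<230))):
        q=np.c_[L[mm],z[mm]]
        if len(q): print(n,nm,len(q),q.min(0).round(1),np.median(q,0).round(1),q.max(0).round(1))
E
```

```text
right 36 -4.3164496 [547.08356  -63.491417] (np.float64(323.3333333333333), 182) (np.float64(319.8541666666667), 217)
front 28 85.42911 [472.53076    8.418936] (288, np.float64(220.16981132075472)) (315, np.float64(223.13725490196077))
scene k
top studtop 33 [ -8.  -67.7 161. ] [ -1.5 -60.3 183.2] [  5.4 -52.  190.4]
top rodtop 11 [ -2.8  -5.4 150.4] [ -0.3  -2.5 172.1] [  5.5   0.8 178.6]
top boxtop 855 [-120.    16.1   85. ] [-86.   75.1  92.2] [-50.5 134.1  99.9]
top towerface 879 [  45.  -110.    61.3] [ 47.8 -60.2 197.1] [ 50.4 -10.1 289.8]
top nut 270 [-37.  -92.9 140. ] [  1.2 -54.9 167.1] [ 22.7 -20.3 190.4]
scene studtop 52 [ -7.9 -67.8 150.4] [ -2.8 -63.1 177.3] [  6.2 -55.5 188.5]
scene rodtop 31 [ -4.9 -10.9 150.3] [ -2.1  -5.3 164.9] [  5.2   2.7 177.1]
scene boxtop 627 [-123.2   14.    85. ] [-89.8  66.3  92.5] [-52.5 135.7  96.6]
scene towerface 1764 [  41.7 -109.9   60.1] [ 45.8 -66.8 190.7] [ 49.4 -10.1 289.8]
scene nut 386 [-39.9 -93.2 140.1] [ -4.3 -66.9 165.5] [ 19.1 -27.6 188.5]
```

Yaw is about -4.4° (both plate edges agree), and tower and stud give the shaker origin to about 2 mm. The box is about 69 mm short of home, inside the 45–75 mm range. Next I'll measure the nut angle, the wrist camera mount and the cup.

```bash
cat >> h.py <<'E'
from scipy.spatial.transform import Rotation as Rot
YAW=np.radians(-4.4); O=np.array([.5865,.0555])
RS=np.array([[np.cos(YAW),-np.sin(YAW)],[np.sin(YAW),np.cos(YAW)]])
def s2w(x,y,z): # mm shaker -> m world
    return np.r_[O+RS@np.array([x,y])/1000,z/1000]
def w2s(p):
    p=np.asarray(p); return np.concatenate([(p[...,:2]-O)@RS*1000,p[...,2:3]*1000],-1)
def tool(yaw_off=0,tilt=0):
    """tool x along shaker -x, y along shaker y, z down; tilt deg>0: tips forward (+x)"""
    b=Rot.from_euler('z',YAW+np.radians(yaw_off))*Rot.from_quat([0,1,0,0])
    return b*Rot.from_euler('y',-tilt,degrees=True) 
def move(obs,p,R):
    """tool-frame deltas to reach world pose"""
    R0=Rot.from_quat(obs["tool_rot"])
    d=R0.inv().apply(np.asarray(p)-obs["position"]); r=(R0.inv()*R).as_rotvec(degrees=True)
    return d.round(4),r.round(2)
E
python3 - <<'E'
from h import *
from rig import telemetry
o=telemetry.get_obs(); R0=Rot.from_quat(o["tool_rot"])
c=load("pics/wrist0.npz"); C=-c["R"].T@c["t"]; print("cam in tool",R0.inv().apply(C-o["position"]), "opt axis in tool",R0.inv().apply(c["R"][2]))
print("tilt15 z:",tool(0,15).as_matrix()[:,2], "x",tool(0,15).as_matrix()[:,0])
print(move(o,s2w(-160,75,240),tool()))
print(move(o,s2w(-160,75,150),tool(0,15)))
c=load("pics/top0.npz");P=w2s(pts(c))
# cup
z=P[...,2]; m=(z>25)&(z<45); m[:225]=0;m[250:]=0;m[:,:303]=0;m[:,323:]=0
print("cup",m.sum(),P[m].mean(0),P[m].min(0),P[m].max(0))
for n in("top","scene"):
    c=load(f"pics/{n}0.npz");P=w2s(pts(c));z=P[...,2]
    r=np.hypot(P[...,0],P[...,1]+60); phi=np.degrees(np.arctan2(P[...,1]+60,-P[...,0]))%360
    m=(r>16)&(r<42)&(z>140)&(z<200)
    h,_=np.histogram(phi[m&(z>150)],bins=36,range=(0,360)); print(n,h.tolist())
    for k in range(0,360,20):
        q=m&(phi>=k)&(phi<k+20)
        if q.sum(): print(k,q.sum(),"z",np.percentile(z[q],[5,50,95]).round(1),"rmax",r[q].max().round(1))
    m=(abs(P[...,0])<10)&(P[...,1]>20)&(P[...,1]<150)&(z>100)
    print("bar z",np.percentile(z[m],[10,50,90]))
E
```

```text
cam in tool [ 0.06758761  0.00148837 -0.14235702] opt axis in tool [-2.47579255e-01  6.38499696e-05  9.68867642e-01]
tilt15 z: [ 0.25805624 -0.01985635 -0.96592583] x [-0.963079    0.07410489 -0.25881905]
(array([-0.3653, -0.352 ,  0.0013]), array([ -0.09,  -0.03, -14.09]))
(array([-0.3653, -0.3519,  0.0913]), array([ -1.94, -14.95, -14.  ]))
cup 58 [-153.7089827  -106.38218342   35.95547328] [-179.12297889 -125.9401316    25.58376324] [-135.86601758  -84.07550058   43.21420099]
top [14, 3, 0, 0, 0, 0, 0, 0, 0, 0, 0, 22, 10, 2, 0, 0, 0, 0, 0, 0, 0, 0, 1, 10, 19, 0, 0, 0, 0, 0, 0, 0, 0, 0, 0, 9]
0 17 z [161.7 176.7 181.5] rmax 37.1
40 1 z [146.4 146.4 146.4] rmax 18.2
60 19 z [140.5 144.7 147.8] rmax 40.3
80 30 z [142.1 145.3 148.6] rmax 41.3
100 41 z [143.5 157.8 178.8] rmax 39.2
120 12 z [176.5 178.  179.7] rmax 39.0
220 11 z [174.4 178.9 180.7] rmax 34.5
240 24 z [146.5 167.8 178.8] rmax 36.6
260 4 z [142.2 143.  144.4] rmax 19.8
280 4 z [140.4 143.5 144.9] rmax 21.6
300 2 z [141.9 142.9 143.9] rmax 18.5
340 9 z [165.8 176.  179.6] rmax 37.3
bar z [118.98084005 145.19094943 150.51733762]
scene [20, 2, 0, 0, 0, 0, 0, 0, 0, 0, 0, 4, 2, 0, 0, 0, 0, 0, 0, 0, 0, 0, 0, 8, 58, 18, 0, 0, 0, 0, 0, 0, 0, 0, 2, 67]
0 23 z [153.4 172.5 179.5] rmax 39.0
40 2 z [141.3 142.5 143.7] rmax 18.6
100 4 z [177.5 178.5 179.1] rmax 35.7
120 2 z [177.2 177.3 177.4] rmax 36.3
220 10 z [143.8 168.2 178.8] rmax 35.5
240 81 z [145.7 166.8 178.8] rmax 36.2
260 7 z [142.1 145.8 146.4] rmax 21.9
280 8 z [141.8 143.4 146.1] rmax 24.1
300 5 z [142.1 144.3 145.8] rmax 22.5
340 69 z [157.1 167.8 177.5] rmax 40.3
bar z [112.3214921  145.54932902 150.87939818]
```

```bash
python3 - <<'E'
from h import *
from rig import telemetry
o=telemetry.get_obs()
c=load("pics/top0.npz");P=pts(c)
m=(c["img"][...,1]>120)&(c["img"][...,2]<90); m[:200]=0; m[:,:90]=0; m[:,180:]=0
print("teal z",np.percentile(P[m],[2,50,98],axis=0))
print(move(o,s2w(-160,75,230),tool(0,15)))
E
```

```text
teal z [[0.23725954 0.41832126 0.12998134]
 [0.3380448  0.49474012 0.13603539]
 [0.44417672 0.57415926 0.14112374]]
(array([-0.3653, -0.352 ,  0.0113]), array([ -1.94, -14.95, -14.  ]))
```

Request:
step_arm(targets=[{"dx": -0.044, "dy": -0.042, "dz": 0.001, "rx": 0, "ry": 0, "rz": -5}, {"dx": -0.088, "dy": -0.084, "dz": 0.002, "rx": 0, "ry": 0, "rz": -14}, {"dx": -0.132, "dy": -0.127, "dz": 0.004, "rx": 0, "ry": 0, "rz": -14}, {"dx": -0.176, "dy": -0.17, "dz": 0.005, "rx": -1, "ry": -7, "rz": -14}, {"dx": -0.22, "dy": -0.212, "dz": 0.007, "rx": -1.9, "ry": -15, "rz": -14}], gripper=1)

```text
time: 0.78
position: [0.3408, 0.3197, 0.2344]
tool_rot: [0.038, 0.99, -0.005, 0.133]
ft_force: [1.0, -1.4, -0.9]
grip_width: 0.0871
```

```bash
python3 - <<'E'
from h import *
from rig import telemetry
o=telemetry.get_obs(); print(o["time"],w2s(o["position"]))
print(move(o,s2w(-158,75,200),tool(0,15)))
E
```

```text
0.775 [-265.27676118  244.5409059   234.41495741]
(array([-0.0944, -0.1695,  0.0616]), array([-0.02,  0.33, -0.02]))
```

Request:
step_arm(targets=[{"dx": -0.026, "dy": -0.047, "dz": 0.01, "ry": 0, "rx": 0, "rz": 0}, {"dx": -0.052, "dy": -0.094, "dz": 0.025, "rx": 0, "ry": 0, "rz": 0}, {"dx": -0.078, "dy": -0.14, "dz": 0.045, "rx": 0, "ry": 0, "rz": 0}, {"dx": -0.094, "dy": -0.169, "dz": 0.062, "rx": 0, "ry": 0.3, "rz": 0}, {"dx": -0.094, "dy": -0.169, "dz": 0.062, "rx": 0, "ry": 0.3, "rz": 0}])

```text
time: 1.4
position: [0.4355, 0.1408, 0.1989]
tool_rot: [0.041, 0.991, -0.006, 0.13]
ft_force: [-0.3, 1.2, 0.3]
grip_width: 0.0873
```

```bash
python3 - <<'E'
from h import *
from rig import telemetry,viewer
o=telemetry.get_obs(); print(o["time"],w2s(o["position"]),o["ft_force"])
c=viewer.camera("wrist"); np.savez("pics/w1.npz",**c); cv2.imwrite("pics/w1.png",c["img"])
P=w2s(pts(c)); z=P[...,2]
m=(z>86)&(z<99)&(P[...,1]>0)&(P[...,1]<150)&(P[...,0]<-20)&(P[...,0]>-140)
if m.sum()>50:
    r=cv2.minAreaRect(P[m][:,:2].astype(np.float32)); print(m.sum(),r,np.median(z[m]))
print(move(o,s2w(-158,75,60),tool(0,15)))
E
```

```text
1.4 [-157.09069684   73.51408819  198.85875698] [-0.27350465  1.19274437  0.26873537]
7863 ((-100.2318115234375, 77.79513549804688), (117.69525909423828, 43.89567184448242), 89.72865295410156) 91.77326917053874
(array([0.0367, 0.0015, 0.1339]), array([-0.1 , -0.03, -0.3 ]))
```

View pics/w1.png

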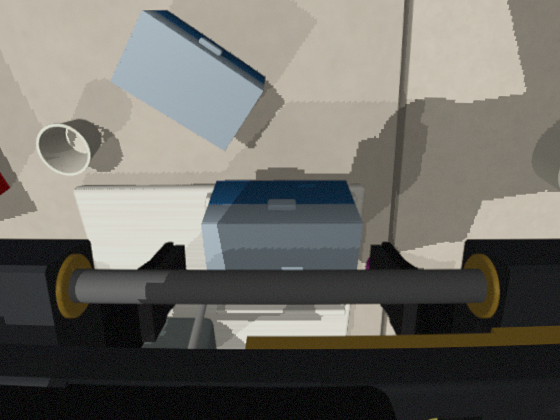

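Request:
step_arm(targets=[{"dx": 0.012, "dy": 0.001, "dz": 0.045, "rx": 0, "ry": 0, "rz": 0}, {"dx": 0.024, "dy": 0.001, "dz": 0.09, "rx": 0, "ry": 0, "rz": 0}, {"dx": 0.0365, "dy": 0.002, "dz": 0.134, "rx": 0, "ry": 0, "rz": -0.3}, {"dx": 0.0365, "dy": 0.002, "dz": 0.134, "rx": 0, "ry": 0, "rz": -0.3}, {"dx": 0.0365, "dy": 0.002, "dz": 0.134, "rx": 0, "ry": 0, "rz": -0.3}])

```text
time: 2.08
position: [0.4332, 0.1451, 0.0596]
tool_rot: [0.036, 0.991, -0.006, 0.129]
ft_force: [-0.1, -0.9, 0.9]
grip_width: 0.0872
```

```bash
python3 - <<'E'
from h import *
from rig import telemetry,viewer
o=telemetry.get_obs(); print(o["time"],w2s(o["position"]),o["ft_force"])
for x in (-136,-112,-88,-72,-64): print(x,move(o,s2w(x,75,60),tool(0,15)))
E
```

```text
2.075 [-159.76405676   77.52550721   59.64084989] [-0.0966988  -0.85076929  0.86517103]
-136 (array([-0.0231, -0.0026,  0.0057]), array([-0.06, -0.16,  0.24]))
-112 (array([-0.0463, -0.0027,  0.0119]), array([-0.06, -0.16,  0.24]))
-88 (array([-0.0695, -0.0028,  0.018 ]), array([-0.06, -0.16,  0.24]))
-72 (array([-0.0849, -0.0028,  0.0221]), array([-0.06, -0.16,  0.24]))
-64 (array([-0.0926, -0.0029,  0.0242]), array([-0.06, -0.16,  0.24]))
```

Request:
step_arm(targets=[{"dx": -0.013, "dy": -0.002, "dz": 0.003, "rx": 0, "ry": 0, "rz": 0.2}, {"dx": -0.02, "dy": -0.0025, "dz": 0.005, "rx": 0, "ry": 0, "rz": 0.2}, {"dx": -0.027, "dy": -0.0025, "dz": 0.0068, "rx": 0, "ry": 0, "rz": 0.2}, {"dx": -0.034, "dy": -0.0026, "dz": 0.0087, "rx": 0, "ry": 0, "rz": 0.2}, {"dx": -0.041, "dy": -0.0026, "dz": 0.0105, "rx": 0, "ry": 0, "rz": 0.2}])

```text
time: 2.7
position: [0.4746, 0.1398, 0.0606]
tool_rot: [0.037, 0.991, -0.006, 0.129]
ft_force: [-2.5, 0.5, 2.4]
grip_width: 0.0873
```

```bash
cat > st.py <<'E'
from h import *
from rig import telemetry,viewer
import sys
o=telemetry.get_obs(); print(o["time"],w2s(o["position"]).round(1),"F shaker",(RS.T@o["ft_force"][:2]).round(2),o["ft_force"][2].round(2))
E
python3 - <<'E'
from st import *
for x in (-100,-88,-76,-72,-64): print(x,*move(o,s2w(x,75,60),tool(0,15)))
E
```

```text
2.7 [-118.    75.4   60.6] F shaker [-2.55  0.35] 2.36
-100 [-0.0173 -0.0005  0.0052] [-0.07 -0.2   0.08]
-88 [-0.0289 -0.0005  0.0082] [-0.07 -0.2   0.08]
-76 [-0.0405 -0.0005  0.0113] [-0.07 -0.2   0.08]
-72 [-0.0444 -0.0005  0.0123] [-0.07 -0.2   0.08]
-64 [-0.0521 -0.0005  0.0144] [-0.07 -0.2   0.08]
```

Contact, with a light 2.5 N push. Continuing.

Request:
step_arm(targets=[{"dx": -0.007, "dy": 0, "dz": 0.0023, "rx": 0, "ry": 0, "rz": 0}, {"dx": -0.0145, "dy": 0, "dz": 0.0043, "rx": 0, "ry": 0, "rz": 0}, {"dx": -0.022, "dy": 0, "dz": 0.0063, "rx": 0, "ry": 0, "rz": 0}, {"dx": -0.0295, "dy": 0, "dz": 0.0083, "rx": 0, "ry": 0, "rz": 0}, {"dx": -0.037, "dy": 0, "dz": 0.0103, "rx": 0, "ry": 0, "rz": 0}])

```text
time: 3.32
position: [0.5134, 0.1368, 0.06]
tool_rot: [0.037, 0.991, -0.006, 0.129]
ft_force: [-2.5, 0.2, 2.0]
grip_width: 0.0872
```

```bash
python3 - <<'E'
from st import *
for x in (-72,-64,-60): print(x,*move(o,s2w(x,75,60),tool(0,15)))
c=viewer.camera("top"); np.savez("pics/t1.npz",**c)
P=w2s(pts(c)); z=P[...,2]
m=(z>86)&(z<99)&(P[...,1]>0)&(P[...,1]<150)&(P[...,0]<60)&(P[...,0]>-140)
print(P[m].min(0),P[m].max(0))
cv2.imwrite("pics/t1z.png",cv2.resize(c["img"][110:270,190:370],None,fx=3,fy=3,interpolation=cv2.INTER_CUBIC))
E
```

```text
3.325 [-79.1  75.4  60. ] F shaker [-2.46 -0.01] 2.03
-72 [-0.0069 -0.0004  0.0018] [-0.07 -0.21  0.08]
-64 [-0.0146 -0.0004  0.0039] [-0.07 -0.21  0.08]
-60 [-0.0185 -0.0004  0.0049] [-0.07 -0.21  0.08]
[-45.30865007  15.9325063   87.70798158] [  6.23507673 130.9219119   96.13303443]
```

View pics/t1z.png

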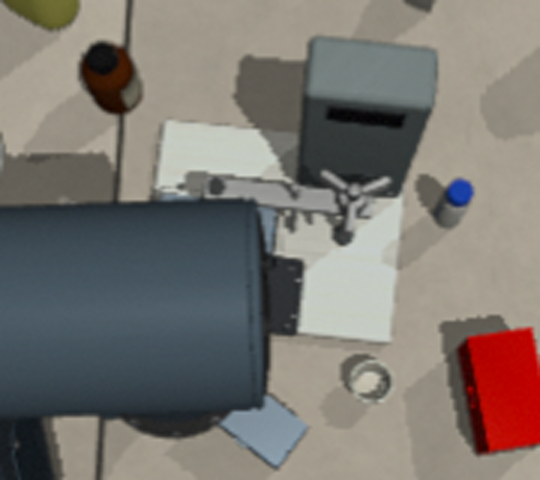

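Request:
step_arm(targets=[{"dx": -0.002, "dy": 0, "dz": 0.0005, "rx": 0, "ry": 0, "rz": 0}, {"dx": -0.004, "dy": 0, "dz": 0.001, "rx": 0, "ry": 0, "rz": 0}, {"dx": -0.006, "dy": 0, "dz": 0.0015, "rx": 0, "ry": 0, "rz": 0}, {"dx": -0.008, "dy": 0, "dz": 0.002, "rx": 0, "ry": 0, "rz": 0}, {"dx": -0.0095, "dy": 0, "dz": 0.0025, "rx": 0, "ry": 0, "rz": 0}])

```text
time: 4.0
position: [0.5252, 0.1361, 0.0603]
tool_rot: [0.038, 0.991, -0.005, 0.13]
ft_force: [-0.9, 0.2, -0.0]
grip_width: 0.0869
```

```bash
python3 st.py
```

```text
4.0 [-67.3  75.6  60.3] F shaker [-0.91  0.18] -0.03
```

Request:
step_arm(targets=[{"dx": -0.0006, "dy": 0, "dz": 0.0002, "rx": 0, "ry": 0, "rz": 0}, {"dx": -0.0012, "dy": 0, "dz": 0.0003, "rx": 0, "ry": 0, "rz": 0}, {"dx": -0.0018, "dy": 0, "dz": 0.0005, "rx": 0, "ry": 0, "rz": 0}, {"dx": -0.0024, "dy": 0, "dz": 0.0006, "rx": 0, "ry": 0, "rz": 0}, {"dx": -0.003, "dy": 0, "dz": 0.0008, "rx": 0, "ry": 0, "rz": 0}])

```text
time: 4.62
position: [0.5275, 0.1359, 0.0601]
tool_rot: [0.038, 0.991, -0.005, 0.129]
ft_force: [-3.0, 1.5, 0.9]
grip_width: 0.0871
```

```bash
python3 st.py
```

```text
4.625 [-65.   75.6  60.1] F shaker [-3.08  1.28] 0.95
```

Request:
step_arm(targets=[{"dx": -0.0006, "dy": 0, "dz": 0.0002, "rx": 0, "ry": 0, "rz": 0}, {"dx": -0.0012, "dy": 0, "dz": 0.0003, "rx": 0, "ry": 0, "rz": 0}, {"dx": -0.0018, "dy": 0, "dz": 0.0005, "rx": 0, "ry": 0, "rz": 0}, {"dx": -0.0024, "dy": 0, "dz": 0.0006, "rx": 0, "ry": 0, "rz": 0}, {"dx": -0.003, "dy": 0, "dz": 0.0008, "rx": 0, "ry": 0, "rz": 0}])

```text
time: 5.25
position: [0.5279, 0.1357, 0.0598]
tool_rot: [0.038, 0.991, -0.006, 0.127]
ft_force: [-8.6, 2.1, 6.7]
grip_width: 0.0869
```

```bash
python3 st.py
```

```text
5.25 [-64.6  75.5  59.8] F shaker [-8.75  1.48] 6.67
```

Stalled at x = -64.6 (predicted -64) with force rising to 9 N, so the box is against the stop. Backing off and looking.

Request:
step_arm(targets=[{"dx": 0.01, "dy": 0, "dz": -0.0027, "rx": 0, "ry": 0, "rz": 0}, {"dx": 0.03, "dy": 0, "dz": -0.008, "rx": 0, "ry": 0, "rz": 0}, {"dx": 0.04, "dy": 0, "dz": -0.03, "rx": 0, "ry": 0, "rz": 0}, {"dx": 0.035, "dy": 0, "dz": -0.085, "rx": 0, "ry": 0, "rz": 0}, {"dx": 0.025, "dy": 0, "dz": -0.14, "rx": 0, "ry": 5, "rz": 0}], gripper=0)

```text
time: 5.88
position: [0.4668, 0.1404, 0.1872]
tool_rot: [0.037, 0.996, -0.005, 0.083]
ft_force: [2.0, 0.6, -1.2]
grip_width: 0.0451
```

```bash
python3 - <<'E'
from st import *
for x in (-130,): print(x,*move(o,s2w(x,-60,260),tool(0,0)))
c=viewer.camera("scene"); np.savez("pics/s2.npz",**c)
cv2.imwrite("pics/s2z.png",cv2.resize(c["img"][110:310,200:380],None,fx=3,fy=3,interpolation=cv2.INTER_CUBIC)[:600])
E
```

```text
5.875 [-125.8   75.4  187.2] F shaker [1.93 0.71] -1.16
-130 [-0.0077 -0.1356 -0.0722] [-0.15  9.54  0.1 ]
```

View pics/s2z.png

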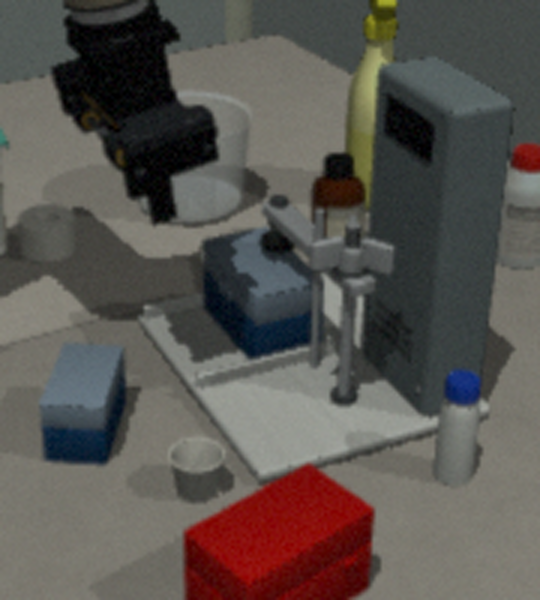

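```bash
python3 - <<'E'
from st import *
c=load("pics/s2.npz");P=w2s(pts(c));z=P[...,2]
m=(z>86)&(z<97)&(P[...,1]>0)&(P[...,1]<150)&(P[...,0]<60)&(P[...,0]>-140)
print(m.sum(),P[m].min(0),P[m].max(0),cv2.minAreaRect(P[m][:,:2].astype(np.float32)))
for p in ((-90,-90,220),(-28,-90,220)): print(p,*move(o,s2w(*p),tool(0,0)))
E
```

```text
5.925 [-119.3   76.6  195.1] F shaker [4.08 0.99] 4.42
510 [-52.07855163  13.19039288  86.01653108] [ 18.34861681 135.92538611  96.65808366] ((-17.480792999267578, 74.53343963623047), (70.1417007446289, 122.22693634033203), 1.1388851404190063)
(-90, -90, 220) [-0.033  -0.1666 -0.0193] [1.000e-02 1.033e+01 9.000e-02]
(-28, -90, 220) [-0.094  -0.1667 -0.0082] [1.000e-02 1.033e+01 9.000e-02]
```

Box centre measured at (-17.5, 74.5) mm against (-16, 74), with yaw within about 1°, so it is home. Moving to the nut with fingers closed.

Request:
step_arm(targets=[{"dx": -0.008, "dy": -0.042, "dz": -0.012, "rx": 0, "ry": 5, "rz": 0}, {"dx": -0.017, "dy": -0.084, "dz": -0.019, "rx": 0, "ry": 10.3, "rz": 0}, {"dx": -0.025, "dy": -0.126, "dz": -0.019, "rx": 0, "ry": 10.3, "rz": 0}, {"dx": -0.033, "dy": -0.1665, "dz": -0.019, "rx": 0, "ry": 10.3, "rz": 0}, {"dx": -0.033, "dy": -0.1665, "dz": -0.019, "rx": 0, "ry": 10.3, "rz": 0}], gripper=0)

```text
time: 6.55
position: [0.4919, -0.0304, 0.22]
tool_rot: [0.04, 0.999, -0.001, 0.003]
ft_force: [-0.7, 0.1, -0.5]
grip_width: 0.0008
```

```bash
python3 - <<'E'
from st import *
c=viewer.camera("scene"); np.savez("pics/s3.npz",**c)
cv2.imwrite("pics/s3z.png",cv2.resize(c["img"][80:280,200:380],None,fx=3,fy=3,interpolation=cv2.INTER_CUBIC)[:600])
for p in ((-28,-90,220),(-28,-90,175)): print(p,*move(o,s2w(*p),tool(0,0)))
E
```

```text
6.55 [-87.8 -92.9 220. ] F shaker [-0.66  0.03] -0.45
(-28, -90, 220) [-0.0597  0.0031  0.0003] [-0.12  0.3  -0.17]
(-28, -90, 175) [-0.0595  0.0032  0.0453] [-0.12  0.3  -0.17]
```

View pics/s3z.png

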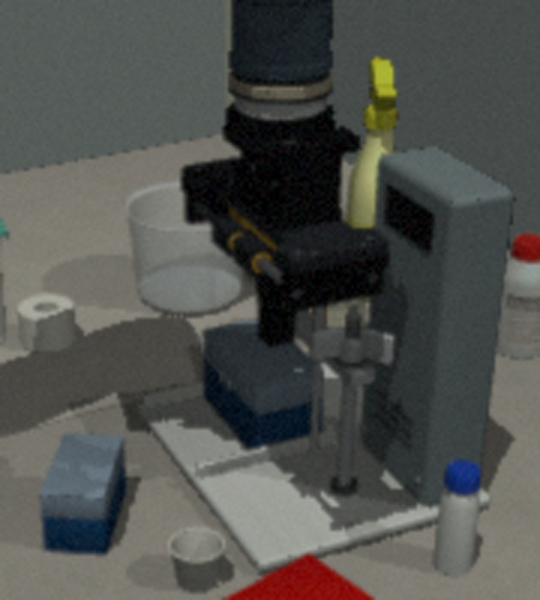

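Request:
step_arm(targets=[{"dx": -0.03, "dy": 0.001, "dz": 0, "rx": 0, "ry": 0, "rz": 0}, {"dx": -0.0597, "dy": 0.002, "dz": 0, "rx": 0, "ry": 0.3, "rz": 0}, {"dx": -0.0597, "dy": 0.003, "dz": 0.0, "rx": 0, "ry": 0.3, "rz": -0.2}, {"dx": -0.0595, "dy": 0.003, "dz": 0.03, "rx": 0, "ry": 0.3, "rz": -0.2}, {"dx": -0.0595, "dy": 0.003, "dz": 0.045, "rx": 0, "ry": 0.3, "rz": -0.2}])

```text
time: 7.22
position: [0.5484, -0.029, 0.1735]
tool_rot: [0.037, 0.999, 0.0, -0.003]
ft_force: [-0.7, -0.5, 0.1]
grip_width: 0.0003
```

```bash
cat >> h.py <<'E'
def fing(phi,r=30,d=15):
    """finger-centre (shaker mm) pushing wing at phi deg (cw from -x)"""
    a=np.radians(phi); e=np.array([-np.cos(a),np.sin(a)]); t=np.array([np.sin(a),np.cos(a)])
    return r*e-d*t+np.array([0,-60])
E
python3 - <<'E'
from st import *
for p in ((-28,-80,175),(-29,-70,175)): print(p,*move(o,s2w(*p),tool(0,0)))
c=viewer.camera("scene"); np.savez("pics/s4.npz",**c)
cv2.imwrite("pics/s4z.png",cv2.resize(c["img"][80:280,200:380],None,fx=3,fy=3,interpolation=cv2.INTER_CUBIC)[:600])
E
```

```text
7.225 [-31.5 -87.2 173.5] F shaker [-0.65 -0.53] 0.15
(-28, -80, 175) [-0.0035  0.0071 -0.0015] [-0.01 -0.33  0.17]
(-29, -70, 175) [-0.0026  0.0171 -0.0015] [-0.01 -0.33  0.17]
```

View pics/s4z.png

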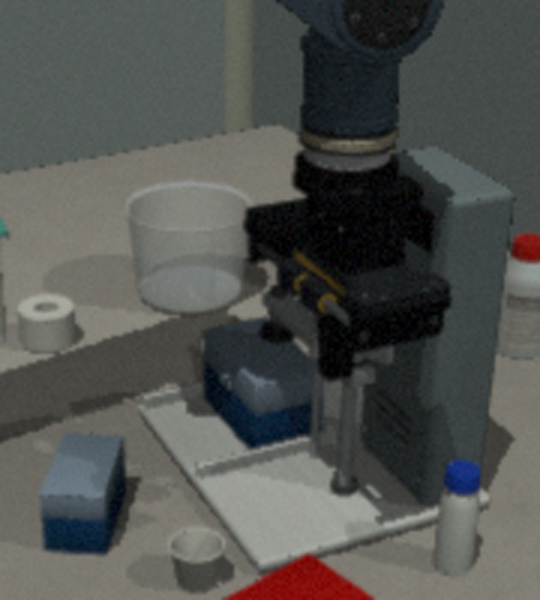

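Request:
step_arm(targets=[{"dx": -0.002, "dy": 0.003, "dz": -0.001, "rx": 0, "ry": 0, "rz": 0}, {"dx": -0.0026, "dy": 0.006, "dz": -0.001, "rx": 0, "ry": 0, "rz": 0}, {"dx": -0.0026, "dy": 0.009, "dz": -0.001, "rx": 0, "ry": 0, "rz": 0}, {"dx": -0.0026, "dy": 0.012, "dz": -0.001, "rx": 0, "ry": 0, "rz": 0}, {"dx": -0.0026, "dy": 0.015, "dz": -0.001, "rx": 0, "ry": 0, "rz": 0}])

```text
time: 7.9
position: [0.5516, -0.0141, 0.1733]
tool_rot: [0.037, 0.999, 0.0, -0.004]
ft_force: [0.2, -0.4, 0.6]
grip_width: 0.0007
```

```bash
python3 - <<'E'
from st import *
E
```

```text
7.9 [-29.5 -72.1 173.3] F shaker [ 0.26 -0.37] 0.59
```

Request:
step_arm(targets=[{"dx": 0, "dy": 0.002, "dz": 0, "rx": 0, "ry": 0, "rz": 0}, {"dx": 0, "dy": 0.004, "dz": 0, "rx": 0, "ry": 0, "rz": 0}, {"dx": 0, "dy": 0.006, "dz": 0, "rx": 0, "ry": 0, "rz": 0}, {"dx": 0, "dy": 0.008, "dz": 0, "rx": 0, "ry": 0, "rz": 0}, {"dx": 0, "dy": 0.01, "dz": 0, "rx": 0, "ry": 0, "rz": 0}])

```text
time: 8.52
position: [0.5517, -0.0079, 0.1726]
tool_rot: [0.036, 0.999, -0.003, -0.005]
ft_force: [-0.8, -12.6, -4.5]
grip_width: 0.0003
```

```bash
python3 - <<'E'
from st import *
E
```

```text
8.525 [-29.8 -65.8 172.6] F shaker [  0.17 -12.65] -4.53
```

Request:
step_arm(targets=[{"dx": 0, "dy": 0.003, "dz": 0, "rx": 0, "ry": 0, "rz": 0}, {"dx": 0, "dy": 0.006, "dz": 0, "rx": 0, "ry": 0, "rz": 0}, {"dx": 0, "dy": 0.009, "dz": 0, "rx": 0, "ry": 0, "rz": 0}, {"dx": 0, "dy": 0.012, "dz": 0, "rx": 0, "ry": 0, "rz": 0}, {"dx": 0, "dy": 0.012, "dz": 0, "rx": 0, "ry": 0, "rz": 0}])

```text
time: 9.15
position: [0.5524, 0.0006, 0.1722]
tool_rot: [0.036, 0.999, -0.006, -0.005]
ft_force: [-1.9, -10.8, -2.3]
grip_width: 0.0002
```

```bash
python3 - <<'E'
from st import *
c=viewer.camera("top"); np.savez("pics/t5.npz",**c)
cv2.imwrite("pics/t5z.png",cv2.resize(c["img"][110:270,190:370],None,fx=3,fy=3,interpolation=cv2.INTER_CUBIC))
c=viewer.camera("scene"); np.savez("pics/s5.npz",**c)
cv2.imwrite("pics/s5z.png",cv2.resize(c["img"][150:270,270:370],None,fx=5,fy=5,interpolation=cv2.INTER_CUBIC)[:600])
o=telemetry.get_obs();print(w2s(o["position"]),o["ft_force"],o["moment"])
E
```

```text
9.15 [-29.8 -57.4 172.2] F shaker [ -1.03 -10.94] -2.26
[-29.79117933 -57.38740841 172.22388812] [ -1.47256265 -11.10908694  -3.31185607] [-1.85416688  0.25401544 -0.10547512]
```

View pics/s5z.png

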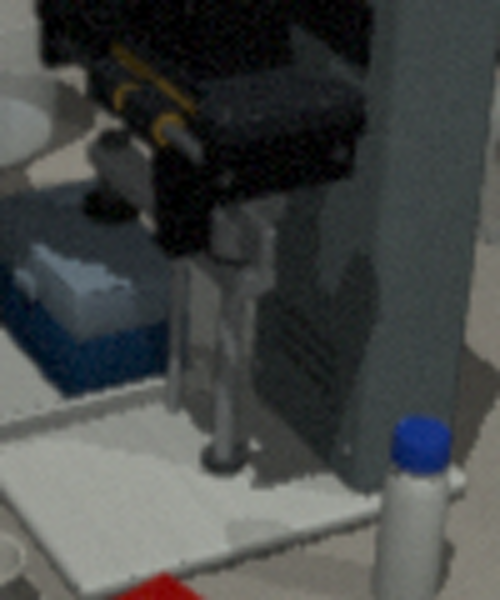

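View pics/t5z.png

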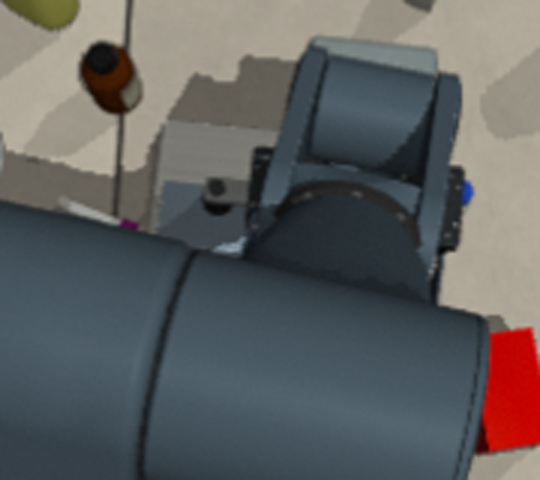

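```bash
cat >> h.py <<'E'
HX,HY=9.5,10.
def fc(phi,rc=27,lead=0):
    """finger centre (shaker mm) for corner contact at radius rc on wing at phi (deg), with lead mm along the push"""
    a=np.radians(phi); e=np.array([-np.cos(a),np.sin(a)]); t=np.array([np.sin(a),np.cos(a)])
    k=np.array([HX*np.sign(t[0]) if abs(t[0])>1e-6 else 0,HY*np.sign(t[1])])
    return rc*e-4*t-k+lead*t+np.array([0,-60])
def phi_est(p):
    K=[]
    from scipy.optimize import brentq
    def f(ph):
        a=np.radians(ph); t=np.array([np.sin(a),np.cos(a)])
        s=HX*abs(t[0])+HY*abs(t[1])
        return (p[0]*t[0]+(p[1]+60)*t[1])+s+4
    # zero crossing nearest where wing is ahead of finger
    g=np.arange(-100,130,1.); v=np.array([f(x) for x in g]); r=[]
    for i in range(len(g)-1):
        if v[i]>0>=v[i+1] or v[i]<=0<v[i+1]: r.append(round(brentq(f,g[i],g[i+1]),1))
    return r
def torque(o):
    p=w2s(o["position"]); F=RS.T@o["ft_force"][:2]
    return p[0]/1000*F[1]-(p[1]+60)/1000*F[0]+o["moment"][2]
E
cat >> st.py <<'E'
def rep(o):
    p=w2s(o["position"]); print(p.round(1),"tau",round(torque(o),3),"phi",phi_est(p),"F",np.round(o["ft_force"],1))
rep(o)
E
python3 - <<'E'
from st import *
for ph,z in ((50,171.5),(60,171),(75,170),(90,169)):
    p=fc(ph,27,3); print(ph,p.round(1),*move(o,s2w(*p,z),tool(0,0)))
E
```

```text
9.25 [-29.8 -57.4 172.2] F shaker [ -0.62 -11.19] -3.31
[-29.8 -57.4 172.2] tau 0.229 phi [41.5] F [ -1.5 -11.1  -3.3]
50 [-27.6 -50. ] [-0.0022  0.0074  0.0006] [-0.76 -0.57  0.31]
60 [-23.9 -47.1] [-0.006   0.0103  0.001 ] [-0.76 -0.57  0.31]
75 [-17.5 -44.2] [-0.0124  0.0132  0.0019] [-0.76 -0.57  0.31]
90 [-10.5 -43. ] [-0.0194  0.0143  0.0028] [-0.76 -0.57  0.31]
```

Request:
step_arm(targets=[{"dx": -0.001, "dy": 0.006, "dz": 0.0003, "rx": 0, "ry": 0, "rz": 0}, {"dx": -0.0022, "dy": 0.0078, "dz": 0.0006, "rx": 0, "ry": 0, "rz": 0}, {"dx": -0.004, "dy": 0.0092, "dz": 0.0008, "rx": 0, "ry": 0, "rz": 0}, {"dx": -0.006, "dy": 0.0105, "dz": 0.001, "rx": 0, "ry": 0, "rz": 0}, {"dx": -0.008, "dy": 0.0115, "dz": 0.0013, "rx": 0, "ry": 0, "rz": 0}])

```text
time: 9.88
position: [0.5588, 0.0084, 0.1704]
tool_rot: [0.035, 0.999, -0.009, -0.008]
ft_force: [-6.5, -10.1, 1.6]
grip_width: 0.0004
```

```bash
python3 - <<'E'
from st import *
for ph,z in ((50,171.5),(60,171),(75,170),(90,169)):
    p=fc(ph,27,3); print(ph,p.round(1),*move(o,s2w(*p,z),tool(0,0)))
E
```

```text
9.875 [-24.  -49.1 170.4] F shaker [ -5.7  -10.62] 1.6
[-24.  -49.1 170.4] tau 0.286 phi [64.2] F [ -6.5 -10.1   1.6]
50 [-27.6 -50. ] [ 0.0036 -0.0009 -0.0011] [-1.09 -0.91  0.38]
60 [-23.9 -47.1] [-0.0002  0.0019 -0.0007] [-1.09 -0.91  0.38]
75 [-17.5 -44.2] [-0.0066  0.0049  0.0002] [-1.09 -0.91  0.38]
90 [-10.5 -43. ] [-0.0136  0.006   0.001 ] [-1.09 -0.91  0.38]
```

Request:
step_arm(targets=[{"dx": -0.002, "dy": 0.003, "dz": 0, "rx": 0, "ry": 0, "rz": 0}, {"dx": -0.004, "dy": 0.004, "dz": 0.0001, "rx": 0, "ry": 0, "rz": 0}, {"dx": -0.006, "dy": 0.0047, "dz": 0.0003, "rx": 0, "ry": 0, "rz": 0}, {"dx": -0.008, "dy": 0.0052, "dz": 0.0006, "rx": 0, "ry": 0, "rz": 0}, {"dx": -0.01, "dy": 0.0056, "dz": 0.0009, "rx": 0, "ry": 0, "rz": 0}])

```text
time: 10.5
position: [0.5609, 0.0125, 0.1683]
tool_rot: [0.035, 0.999, -0.01, -0.018]
ft_force: [-15.3, -4.8, 9.2]
grip_width: 0.0004
```

```bash
python3 - <<'E'
from st import *
viewer.camera("wrist"); rep(telemetry.get_obs());viewer.camera("wrist"); viewer.camera("wrist");viewer.camera("wrist");o=telemetry.get_obs();rep(o)
print(*move(o,s2w(*w2s(o["position"])[:2],210),tool()))
E
```

```text
10.5 [-22.3 -44.9 168.3] F shaker [-14.86  -5.96] 9.19
[-22.3 -44.9 168.3] tau 0.269 phi [71.2] F [-15.3  -4.8   9.2]
[-22.2 -44.6 168.2] tau 0.193 phi [71.5] F [-14.1  -4.6   7.9]
[-22.3 -44.6 168.2] tau 0.155 phi [71.4] F [-13.6  -4.5   7.1]
[ 0.0015 -0.0009 -0.0418] [-1.23 -2.02  0.43]
```

```bash
cat >> h.py <<'E'
def torque(o,L=0.152,full=False):
    Rt=Rot.from_quat(o["tool_rot"]); zt=Rt.as_matrix()[:,2]
    ps=np.array(o["position"])-L*zt; F=np.array(o["ft_force"])
    rel=ps[:2]-s2w(0,-60,0)[:2]
    return rel[0]*F[1]-rel[1]*F[0]+o["moment"][2]
E
python3 - <<'E'
from st import *
print(o["moment"],o["ft_force"],Rot.from_quat(o["tool_rot"]).as_matrix()[:,2])
print(w2s(np.array(o["position"])-.152*Rot.from_quat(o["tool_rot"]).as_matrix()[:,2]))
c=viewer.camera("scene"); np.savez("pics/s6.npz",**c)
cv2.imwrite("pics/s6z.png",cv2.resize(c["img"][150:270,270:370],None,fx=5,fy=5,interpolation=cv2.INTER_CUBIC)[:600])
E
```

```text
10.7 [-22.3 -44.6 168.2] F shaker [-13.26  -5.56] 7.09
[-22.3 -44.6 168.2] tau 0.169 phi [71.4] F [-13.6  -4.5   7.1]
[-0.79355632  2.31857776 -0.17285363] [-13.64387215  -4.52260588   7.08635108] [-0.03664104 -0.0189016  -0.99914972]
[-16.92254701 -41.31271332 320.03352836]
```

View pics/s6z.png

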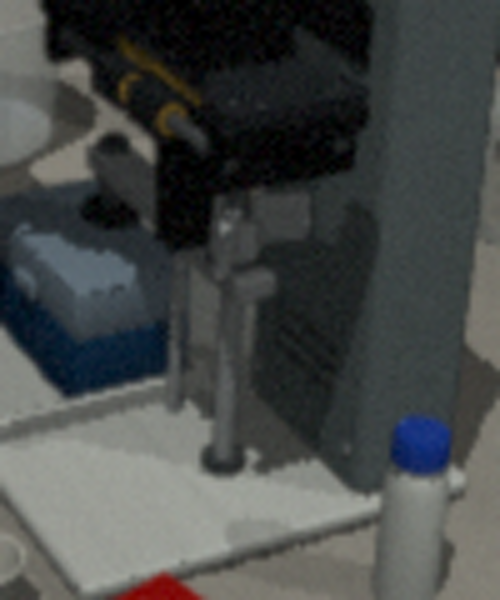

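Request:
step_arm(targets=[{"dx": 0.012, "dy": -0.006, "dz": 0, "rx": -1, "ry": -1, "rz": 0}, {"dx": 0.015, "dy": -0.006, "dz": -0.01, "rx": -1.2, "ry": -2, "rz": 0.4}, {"dx": 0.03, "dy": -0.006, "dz": -0.045, "rx": -1.2, "ry": -2, "rz": 0.4}, {"dx": 0.08, "dy": -0.02, "dz": -0.06, "rx": -1.2, "ry": -2, "rz": 0.4}, {"dx": 0.13, "dy": -0.04, "dz": -0.06, "rx": -1.2, "ry": -2, "rz": 0.4}])

```text
time: 11.38
position: [0.4318, -0.0173, 0.2356]
tool_rot: [0.037, 0.999, -0.001, 0.003]
ft_force: [-0.2, -1.4, 0.8]
grip_width: 0.0
```

```bash
cat > look.py <<'E'
from st import *
def look(tag):
    c=viewer.camera("top"); np.savez(f"pics/t{tag}.npz",**c); a=cv2.resize(c["img"][140:220,240:340],None,fx=5,fy=5,interpolation=cv2.INTER_CUBIC)
    d=viewer.camera("scene"); np.savez(f"pics/s{tag}.npz",**d); b=cv2.resize(d["img"][150:230,280:350],None,fx=4,fy=5,interpolation=cv2.INTER_CUBIC)
    cv2.imwrite(f"pics/l{tag}.png",np.hstack([a,b]))
    for n,c in(("top",c),("scene",d)):
        P=w2s(pts(c));z=P[...,2]
        r=np.hypot(P[...,0],P[...,1]+60); phi=np.degrees(np.arctan2(P[...,1]+60,-P[...,0]))
        m=(r>18)&(r<42)&(z>154)&(z<182)
        h,_=np.histogram(phi[m]%120,bins=24,range=(0,120)); print(n,h.tolist())
        h,_=np.histogram(phi[m]%360,bins=36,range=(0,360)); print(n,h.tolist())
        q=m&(z>160)
        if m.sum(): print("ztop",np.percentile(z[m],[50,90,98]))
E
python3 -c "
from look import *
look('7')"
```

```text
11.375 [-148.6  -84.4  235.6] F shaker [-0.08 -1.44] 0.83
[-148.6  -84.4  235.6] tau 0.263 phi [-3.8] F [-0.2 -1.4  0.8]
top [0, 0, 0, 0, 0, 0, 0, 0, 0, 0, 0, 0, 4, 16, 13, 8, 3, 0, 0, 0, 0, 0, 0, 0]
top [0, 0, 0, 0, 0, 0, 10, 13, 3, 0, 0, 0, 0, 0, 0, 0, 0, 0, 10, 8, 0, 0, 0, 0, 0, 0, 0, 0, 0, 0, 0, 0, 0, 0, 0, 0]
ztop [172.39986305 175.50916983 176.32180653]
scene [0, 0, 0, 0, 0, 0, 0, 0, 0, 0, 1, 6, 16, 45, 40, 44, 5, 1, 0, 0, 0, 0, 0, 0]
scene [0, 0, 0, 0, 0, 6, 43, 6, 0, 0, 0, 0, 0, 0, 0, 0, 0, 1, 2, 52, 5, 0, 0, 0, 0, 0, 0, 0, 0, 0, 16, 26, 1, 0, 0, 0]
ztop [165.57022623 173.66871441 174.96488545]
```

View pics/l7.png

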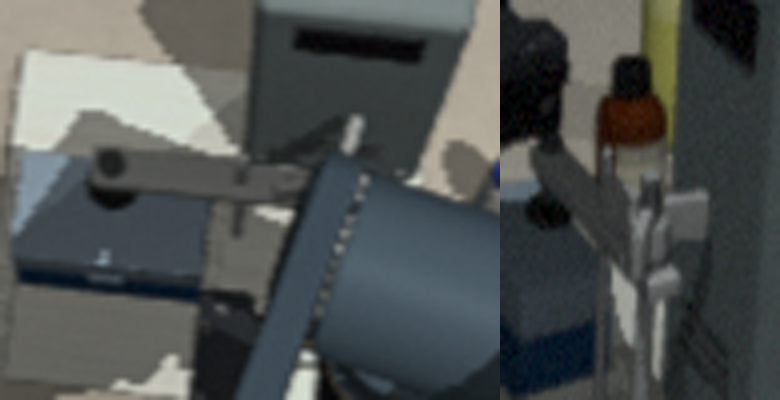

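Both views show wings at about 70° (modulo 120°), which agrees with my finger-based estimate of 71°, so the nut has turned about 65–70°. The wing top sank 4 mm. The finger was probably rubbing the hub at the end. I'll re-plan the stroke with more hub clearance and re-engage the wing at -50°.

```bash
cat >> h.py <<'E'
def fc(phi,lead=0):
    a=np.radians(phi); e=np.array([-np.cos(a),np.sin(a)]); t=np.array([np.sin(a),np.cos(a)])
    rc=np.interp(phi,[-60,-50,-20,30,45,60,70,80],[28,28,31,31,31,33,35,36])
    k=np.array([HX*np.clip(phi/20,-1,1),HY])
    return rc*e-4*t-k+lead*t+np.array([0,-60])
E
python3 - <<'E'
from st import *
for p in ((-70,-97,220),(-4,-97,215),(-4,-97,173)): print(p,*move(o,s2w(*p),tool(0,0)))
for ph in range(-55,76,10): print(ph,fc(ph).round(1),phi_est(fc(ph)))
E
```

```text
11.475 [-155.1  -83.9  234. ] F shaker [0.56 0.39] -0.36
[-155.1  -83.9  234. ] tau -0.044 phi [-3.4] F [ 0.6  0.3 -0.4]
(-70, -97, 220) [-0.0852 -0.013   0.0136] [ 0.01 -0.27 -0.06]
(-4, -97, 215) [-0.1512 -0.013   0.0183] [ 0.01 -0.27 -0.06]
(-4, -97, 173) [-0.1514 -0.013   0.0603] [ 0.01 -0.27 -0.06]
-55 [ -3.3 -95.2] [-55.0, 67.3]
-45 [ -7.8 -93. ] [-45.0, 75.8]
-35 [-12.4 -90.2] [-35.0, 86.8]
-25 [-16.5 -86.5] [-25.0, 94.6]
-15 [-21.8 -81.9] [-13.9, 104.3]
-5 [-28.2 -76.7] [-4.1, 117.9]
5 [-33.6 -71.3] [6.5]
15 [-38.1 -65.8] [16.2]
25 [-39.3 -60.5] [25.0]
35 [-37.2 -55.5] [35.0]
45 [-34.2 -50.9] [45.0]
55 [-31.3 -45.8] [55.0]
65 [-27.5 -40.9] [65.0]
75 [-22.6 -36.7] [75.0]
```

Request:
step_arm(targets=[{"dx": -0.045, "dy": -0.007, "dz": 0.014, "rx": 0, "ry": 0, "rz": 0}, {"dx": -0.09, "dy": -0.013, "dz": 0.016, "rx": 0, "ry": -0.3, "rz": 0}, {"dx": -0.125, "dy": -0.013, "dz": 0.018, "rx": 0, "ry": -0.3, "rz": 0}, {"dx": -0.145, "dy": -0.013, "dz": 0.018, "rx": 0, "ry": -0.3, "rz": 0}, {"dx": -0.151, "dy": -0.013, "dz": 0.018, "rx": 0, "ry": -0.3, "rz": 0}])

```text
time: 12.1
position: [0.5772, -0.0409, 0.2157]
tool_rot: [0.039, 0.999, -0.0, 0.002]
ft_force: [-0.3, 0.5, -0.0]
grip_width: 0.0004
```

```bash
python3 - <<'E'
from st import *
for p in ((-4,-97,215),(-4,-97,173)): print(p,*move(o,s2w(*p),tool(0,0)))
E
```

```text
12.1 [ -1.9 -96.8 215.7] F shaker [-0.39  0.48] -0.01
[ -1.9 -96.8 215.7] tau -0.008 phi [-59.0, 66.0] F [-0.3  0.5 -0. ]
(-4, -97, 215) [ 0.0021 -0.0002  0.0007] [-0.01  0.19 -0.05]
(-4, -97, 173) [ 0.0022 -0.0002  0.0427] [-0.01  0.19 -0.05]
```

Request:
step_arm(targets=[{"dx": 0.002, "dy": 0, "dz": 0.003, "rx": 0, "ry": 0, "rz": 0}, {"dx": 0.002, "dy": 0, "dz": 0.02, "rx": 0, "ry": 0, "rz": 0}, {"dx": 0.002, "dy": 0, "dz": 0.035, "rx": 0, "ry": 0, "rz": 0}, {"dx": 0.002, "dy": 0, "dz": 0.0427, "rx": 0, "ry": 0.2, "rz": 0}, {"dx": 0.002, "dy": 0, "dz": 0.0427, "rx": 0, "ry": 0.2, "rz": 0}])

```text
time: 12.72
position: [0.5748, -0.0406, 0.1724]
tool_rot: [0.039, 0.999, 0.0, -0.001]
ft_force: [0.7, 0.3, -0.0]
grip_width: 0.0003
```

```bash
cat >> st.py <<'E'
def plan(o,a,b,z0,lead=4,n=5,sink=3.82):
    """rows for phi a->b"""
    for i in range(1,n+1):
        ph=a+(b-a)*i/n; z=z0-(ph-a)*np.pi/180*sink
        d,r=move(o,s2w(*fc(ph,lead),z),tool()); print(round(ph,1),d.round(4).tolist(),r.round(1).tolist())
E
python3 - <<'E'
from st import *
plan(o,-50,-20,w2s(o["position"])[2])
E
```

```text
12.725 [ -4.3 -96.8 172.4] F shaker [0.63 0.37] -0.01
[ -4.3 -96.8 172.4] tau 0.073 phi [-55.1, 70.6] F [ 0.7  0.3 -0. ]
-44.0 [0.0068, 0.0069, 0.0004] [0.0, -0.1, -0.1]
-38.0 [0.0092, 0.0088, 0.0008] [0.0, -0.1, -0.1]
-32.0 [0.0115, 0.011, 0.0012] [0.0, -0.1, -0.1]
-26.0 [0.0135, 0.0134, 0.0016] [0.0, -0.1, -0.1]
-20.0 [0.0153, 0.0161, 0.002] [0.0, -0.1, -0.1]
```

Request:
step_arm(targets=[{"dx": 0.004, "dy": 0.004, "dz": 0.0003, "rx": 0, "ry": 0, "rz": 0}, {"dx": 0.0075, "dy": 0.0075, "dz": 0.0006, "rx": 0, "ry": 0, "rz": 0}, {"dx": 0.0105, "dy": 0.01, "dz": 0.001, "rx": 0, "ry": 0, "rz": 0}, {"dx": 0.013, "dy": 0.0125, "dz": 0.0014, "rx": 0, "ry": 0, "rz": 0}, {"dx": 0.015, "dy": 0.0155, "dz": 0.002, "rx": 0, "ry": 0, "rz": 0}])

```text
time: 13.35
position: [0.5636, -0.0265, 0.1713]
tool_rot: [0.038, 0.999, -0.002, 0.003]
ft_force: [3.8, -7.6, -3.0]
grip_width: 0.0003
```

```bash
python3 - <<'E'
from st import *
plan(o,phi_est(w2s(o["position"]))[0],5,w2s(o["position"])[2])
E
```

```text
13.35 [-16.6 -83.5 171.3] F shaker [ 4.35 -7.28] -3.01
[-16.6 -83.5 171.3] tau 0.218 phi [-19.6, 95.2] F [ 3.8 -7.6 -3. ]
-14.7 [0.0065, 0.0057, 0.0003] [-0.3, 0.3, -0.0]
-9.8 [0.0094, 0.0083, 0.0006] [-0.3, 0.3, -0.0]
-4.8 [0.012, 0.0109, 0.0009] [-0.3, 0.3, -0.0]
0.1 [0.0145, 0.0136, 0.0012] [-0.3, 0.3, -0.0]
5.0 [0.0167, 0.0162, 0.0015] [-0.3, 0.3, -0.0]
```

Request:
step_arm(targets=[{"dx": 0.005, "dy": 0.005, "dz": 0.0003, "rx": 0, "ry": 0, "rz": 0}, {"dx": 0.0085, "dy": 0.008, "dz": 0.0006, "rx": 0, "ry": 0, "rz": 0}, {"dx": 0.012, "dy": 0.011, "dz": 0.0009, "rx": 0, "ry": 0, "rz": 0}, {"dx": 0.0145, "dy": 0.0136, "dz": 0.0012, "rx": 0, "ry": 0, "rz": 0}, {"dx": 0.0167, "dy": 0.0162, "dz": 0.0015, "rx": 0, "ry": 0, "rz": 0}])

```text
time: 13.98
position: [0.5526, -0.0123, 0.1715]
tool_rot: [0.038, 0.999, -0.006, 0.008]
ft_force: [6.1, -13.1, -2.1]
grip_width: 0.0004
```

```bash
python3 - <<'E'
from st import *
plan(o,phi_est(w2s(o["position"]))[0],30,w2s(o["position"])[2])
E
```

```text
13.975 [-28.6 -70.2 171.5] F shaker [  7.04 -12.59] -2.05
[-28.6 -70.2 171.5] tau 0.304 phi [11.4, 125.2] F [  6.1 -13.1  -2.1]
15.1 [0.0085, 0.0083, 0.0] [-0.6, 1.0, 0.1]
18.8 [0.0097, 0.0102, 0.0002] [-0.6, 1.0, 0.1]
22.6 [0.0095, 0.0121, 0.0004] [-0.6, 1.0, 0.1]
26.3 [0.0087, 0.014, 0.0007] [-0.6, 1.0, 0.1]
30.0 [0.0077, 0.0157, 0.0009] [-0.6, 1.0, 0.1]
```

```bash
python3 - <<'E'
from st import *
for i in range(6):
    viewer.camera("wrist"); rep(telemetry.get_obs())
E
```

```text
13.975 [-28.6 -70.2 171.5] F shaker [  7.04 -12.59] -2.05
[-28.6 -70.2 171.5] tau 0.304 phi [11.4, 125.2] F [  6.1 -13.1  -2.1]
[-28.7 -70.2 171.4] tau 0.156 phi [11.5, 125.4] F [ 5.  -8.9 -1.6]
[-28.7 -70.2 171.4] tau 0.179 phi [11.6, 125.3] F [ 5.  -9.  -2.1]
[-28.7 -70.2 171.4] tau 0.116 phi [11.5, 125.3] F [ 5.  -9.3 -1.4]
[-28.7 -70.2 171.4] tau 0.156 phi [11.5, 125.3] F [ 4.8 -8.5 -1.4]
[-28.7 -70.2 171.4] tau 0.165 phi [11.5, 125.3] F [ 5.8 -9.1 -1.4]
[-28.7 -70.2 171.4] tau 0.169 phi [11.5, 125.3] F [ 4.1 -8.1 -1.5]
```

Request:
step_arm(targets=[{"dx": 0.005, "dy": 0.0065, "dz": 0, "rx": 0, "ry": 0, "rz": 0}, {"dx": 0.0085, "dy": 0.0095, "dz": 0.0002, "rx": 0, "ry": 0, "rz": 0}, {"dx": 0.009, "dy": 0.012, "dz": 0.0004, "rx": 0, "ry": 0, "rz": 0}, {"dx": 0.0087, "dy": 0.014, "dz": 0.0007, "rx": 0, "ry": 0, "rz": 0}, {"dx": 0.0077, "dy": 0.0157, "dz": 0.0009, "rx": 0, "ry": 0, "rz": 0}])

```text
time: 14.9
position: [0.5477, 0.0007, 0.1714]
tool_rot: [0.038, 0.999, -0.009, 0.01]
ft_force: [0.1, -10.5, 0.2]
grip_width: 0.0004
```

```bash
python3 - <<'E'
from st import *
plan(o,phi_est(w2s(o["position"]))[0],60,w2s(o["position"])[2])
E
```

```text
14.9 [-34.5 -57.6 171.4] F shaker [  0.9  -10.48] 0.22
[-34.5 -57.6 171.4] tau 0.22 phi [34.6] F [  0.1 -10.5   0.2]
39.7 [-0.0011, 0.0074, 0.0002] [-0.9, 1.2, 0.1]
44.8 [-0.0029, 0.0095, 0.0006] [-0.9, 1.2, 0.1]
49.8 [-0.0045, 0.0118, 0.0009] [-0.9, 1.2, 0.1]
54.9 [-0.0064, 0.0141, 0.0013] [-0.9, 1.2, 0.1]
60.0 [-0.0085, 0.0162, 0.0016] [-0.9, 1.2, 0.1]
```

Request:
step_arm(targets=[{"dx": -0.001, "dy": 0.0065, "dz": 0.001, "rx": 0, "ry": 0, "rz": 0}, {"dx": -0.003, "dy": 0.0095, "dz": 0.002, "rx": 0, "ry": 0, "rz": 0}, {"dx": -0.0045, "dy": 0.0118, "dz": 0.003, "rx": 0, "ry": 0, "rz": 0}, {"dx": -0.0064, "dy": 0.014, "dz": 0.004, "rx": 0, "ry": 0, "rz": 0}, {"dx": -0.0085, "dy": 0.0162, "dz": 0.0045, "rx": 0, "ry": 0, "rz": 0}])

```text
time: 15.52
position: [0.5553, 0.014, 0.1673]
tool_rot: [0.037, 0.999, -0.011, 0.008]
ft_force: [-4.7, -8.5, 3.3]
grip_width: 0.0006
```

```bash
python3 - <<'E'
from st import *
plan(o,phi_est(w2s(o["position"]))[0],75,w2s(o["position"])[2])
E
```

```text
15.525 [-27.9 -43.8 167.3] F shaker [-3.99 -8.84] 3.35
[-27.9 -43.8 167.3] tau 0.245 phi [62.1] F [-4.7 -8.5  3.3]
64.7 [-0.0039, 0.0045, 0.0001] [-1.2, 1.0, 0.2]
67.3 [-0.0051, 0.0056, 0.0003] [-1.2, 1.0, 0.2]
69.8 [-0.0063, 0.0066, 0.0005] [-1.2, 1.0, 0.2]
72.4 [-0.0077, 0.0074, 0.0007] [-1.2, 1.0, 0.2]
75.0 [-0.0092, 0.0081, 0.0008] [-1.2, 1.0, 0.2]
```

Request:
step_arm(targets=[{"dx": -0.003, "dy": 0.004, "dz": 0.0002, "rx": 0, "ry": 0, "rz": 0}, {"dx": -0.005, "dy": 0.0055, "dz": 0.0003, "rx": 0, "ry": 0, "rz": 0}, {"dx": -0.0065, "dy": 0.0067, "dz": 0.0005, "rx": 0, "ry": 0, "rz": 0}, {"dx": -0.0078, "dy": 0.0075, "dz": 0.0007, "rx": 0, "ry": 0, "rz": 0}, {"dx": -0.009, "dy": 0.008, "dz": 0.0008, "rx": 0, "ry": 0, "rz": 0}])

```text
time: 16.15
position: [0.5604, 0.019, 0.1661]
tool_rot: [0.036, 0.999, -0.014, 0.003]
ft_force: [-7.9, -9.4, 2.8]
grip_width: 0.0002
```

```bash
python3 - <<'E'
from st import *
viewer.camera("wrist");viewer.camera("wrist");viewer.camera("wrist");o=telemetry.get_obs();rep(o);print(move(o,o["position"],tool()))
E
```

```text
16.15 [-23.2 -38.4 166.1] F shaker [ -7.13 -10.01] 2.78
[-23.2 -38.4 166.1] tau 0.3 phi [73.2] F [-7.9 -9.4  2.8]
[-23.2 -38.2 166.1] tau 0.384 phi [73.4] F [-7.1 -9.2  0.2]
(array([0., 0., 0.]), array([-1.51,  0.42,  0.3 ]))
```

```bash
python3 - <<'E'
from st import *
for i in range(6):
    viewer.camera("wrist"); o=telemetry.get_obs(); rep(o); print(o["moment"])
E
```

```text
16.3 [-23.2 -38.2 166.1] F shaker [-6.41 -9.68] 0.2
[-23.2 -38.2 166.1] tau 0.384 phi [73.4] F [-7.1 -9.2  0.2]
[-23.1 -38.2 166.1] tau 0.35 phi [73.4] F [-7.6 -8.8  2.2]
[-1.50013329  1.20303829 -0.05455098]
[-23.2 -38.2 166.1] tau 0.316 phi [73.4] F [-7.5 -8.3  2. ]
[-1.44457817  1.25071832 -0.07453295]
[-23.2 -38.2 166.1] tau 0.28 phi [73.4] F [-6.5 -8.7  1.4]
[-1.50293733  1.18605408 -0.09290263]
[-23.2 -38.2 166.1] tau 0.232 phi [73.4] F [-7.  -8.4  0.9]
[-1.483452    1.1328899  -0.14919778]
[-23.2 -38.2 166.1] tau 0.345 phi [73.4] F [-7.8 -9.3  2. ]
[-1.45029212  1.18934568 -0.07908662]
[-23.2 -38.2 166.1] tau 0.354 phi [73.4] F [-7.2 -8.8  0.7]
[-1.40435086  1.22763369 -0.04147142]
```

Request:
step_arm(targets=[{"dx": 0.008, "dy": -0.01, "dz": 0, "rx": -1, "ry": 0, "rz": 0}, {"dx": 0.015, "dy": -0.01, "dz": -0.01, "rx": -1.5, "ry": 0.4, "rz": 0.3}, {"dx": 0.03, "dy": -0.01, "dz": -0.045, "rx": -1.5, "ry": 0.4, "rz": 0.3}, {"dx": 0.08, "dy": -0.03, "dz": -0.06, "rx": -1.5, "ry": 0.4, "rz": 0.3}, {"dx": 0.13, "dy": -0.06, "dz": -0.06, "rx": -1.5, "ry": 0.4, "rz": 0.3}])

```text
time: 17.23
position: [0.4264, -0.0296, 0.2288]
tool_rot: [0.037, 0.999, -0.001, 0.003]
ft_force: [0.5, -1.2, 0.1]
grip_width: 0.0007
```

```bash
sed -i 's/z>154/z>146/' look.py; python3 -c "
from look import *
look('8')
for k in ('0','7','8'):
    c=load(f'pics/scene{k}.npz' if k=='0' else f'pics/s{k}.npz'); P=w2s(pts(c));z=P[...,2]
    # bar-top far end / foot seat region
    m=(abs(P[...,0])<9)&(P[...,1]>10)&(P[...,1]<55)&(z>100)
    print(k,'bar mid z',m.sum(),np.percentile(z[m],[25,50,75]).round(1))
    m=(np.hypot(P[...,0],P[...,1]-74)<14)&(z>98); print('foot z',m.sum(),np.percentile(z[m],[5,25,50,75,95]).round(1) if m.sum() else '')
"
```

```text
17.225 [-153.1  -97.1  228.8] F shaker [ 0.57 -1.11] 0.05
[-153.1  -97.1  228.8] tau 0.195 phi [-8.1] F [ 0.5 -1.2  0.1]
top [0, 0, 0, 0, 0, 0, 0, 0, 0, 0, 0, 0, 4, 16, 14, 9, 6, 0, 0, 0, 0, 0, 0, 0]
top [0, 0, 0, 0, 0, 0, 12, 13, 5, 0, 0, 0, 0, 0, 0, 0, 0, 0, 8, 10, 1, 0, 0, 0, 0, 0, 0, 0, 0, 0, 0, 0, 0, 0, 0, 0]
ztop [164.08742612 166.97162635 168.76552554]
scene [0, 0, 0, 0, 0, 0, 0, 0, 0, 0, 0, 4, 15, 37, 43, 35, 14, 4, 0, 0, 0, 0, 0, 0]
scene [0, 0, 0, 0, 0, 4, 36, 12, 0, 0, 0, 0, 0, 0, 0, 0, 0, 0, 2, 38, 15, 0, 0, 0, 0, 0, 0, 0, 0, 0, 14, 28, 3, 0, 0, 0]
ztop [158.30112181 165.74322386 166.69324713]
0 bar mid z 48 [145.5 146.1 146.7]
foot z 91 [108.7 115.7 138.2 147.5 152. ]
7 bar mid z 52 [140.6 141.1 141.6]
foot z 82 [108.7 111.9 137.4 143.5 148. ]
8 bar mid z 48 [132.9 133.3 133.6]
foot z 51 [100.  103.1 108.5 128.6 133.3]
```

View pics/l8.png

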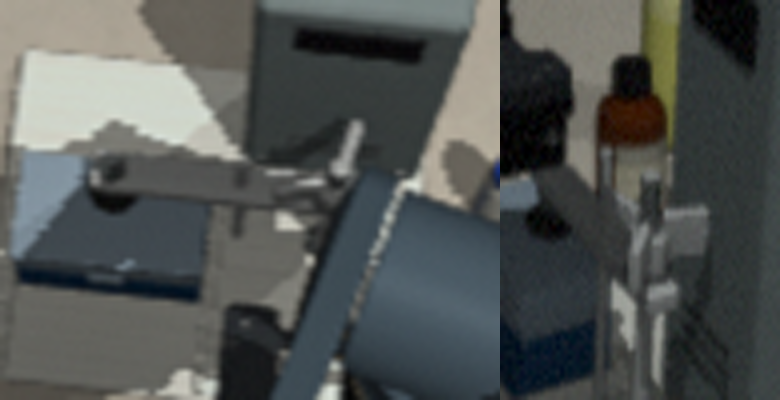

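```bash
python3 -c "
from h import *
ims=[]
for k in ('cene0','7','8'):
    c=load(f'pics/s{k}.npz'); P=w2s(pts(c));z=P[...,2]
    u,v=proj(c,s2w(0,74,105))[0]; u,v=int(u),int(v)
    ims.append(cv2.resize(c['img'][v-25:v+20,u-22:u+22],None,fx=6,fy=12,interpolation=cv2.INTER_NEAREST))
    print(k,u,v)
    m=(np.hypot(P[...,0],P[...,1]-74)<22)&(z>80)&(z<135)
    vs=np.where(m.any(1))[0]
    dark=(c['img'].max(2)<45)&m
    print(' dark n',dark.sum(),'z pct',np.percentile(z[dark],[2,10,50,90,98]).round(1),'rows',np.where(dark.any(1))[0][[0,-1]])
    col=dark[:,u-6:u+7]
    for uu in range(u-8,u+9,4):
        r=np.where(dark[:,uu])[0]
        if len(r): print('  col',uu,'rows',r[0],r[-1],'z at bottom',z[r[-1],uu].round(1),'next',z[r[-1]+1:r[-1]+4,uu].round(1),'top',z[r[0],uu].round(1))
cv2.imwrite('pics/foot.png',np.clip(np.hstack(ims).astype(float)*1.8,0,255))
"
```

```text
cene0 292 191
 dark n 56 z pct [106.3 108.3 113.5 119.  122.7] rows [186 193]
  col 288 rows 188 192 z at bottom 106.2 next [104.   -2.9  -0.6] top 117.5
  col 292 rows 186 193 z at bottom 107.4 next [-3.9  0.1 -1. ] top 123.9
  col 296 rows 190 192 z at bottom 108.2 next [105.9  -1.6  -1.2] top 113.1
7 292 191
 dark n 74 z pct [ 91.6 100.3 107.5 112.4 117.3] rows [187 196]
  col 288 rows 189 195 z at bottom 90.9 next [91.3 92.9 92.8] top 110.9
  col 292 rows 188 195 z at bottom 104.2 next [93.6 92.2 91.3] top 117.7
  col 296 rows 192 195 z at bottom 92.4 next [92.8 93.2 93.7] top 108.7
8 292 191
 dark n 72 z pct [ 92.2  93.5 100.6 111.6 132.3] rows [183 198]
  col 288 rows 184 197 z at bottom 93.5 next [93.3 92.4 91.6] top 127.4
  col 292 rows 191 198 z at bottom 92.6 next [90.3 92.2 92.2] top 108.5
  col 296 rows 195 197 z at bottom 92.3 next [92.7 92.  93.3] top 100.4[ WARN:0@0.499] global loadsave.cpp:1063 imwrite_ Unsupported depth image for selected encoder is fallbacked to CV_8U.
```

View pics/foot.png

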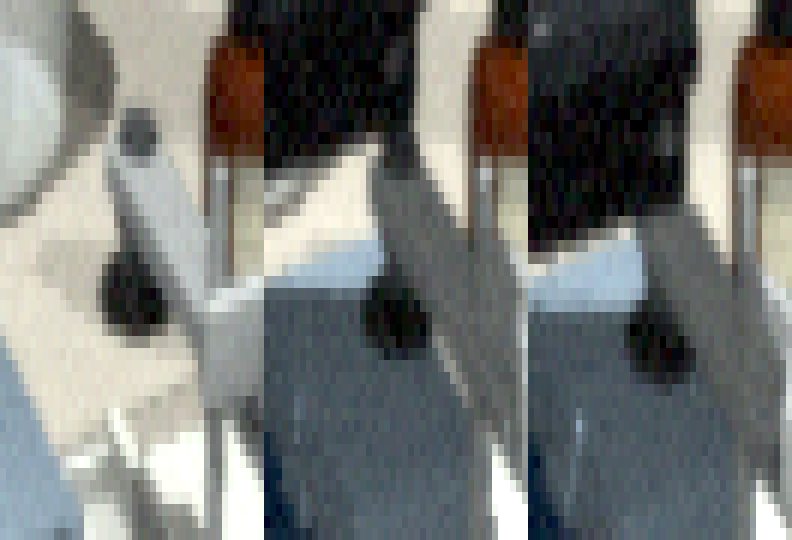

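```bash
python3 -c "
from h import *
c=load('pics/s8.npz')
cam=-c['R'].T@c['t']; cs=w2s(cam); d=np.array([0,74])-cs[:2]; d/=np.linalg.norm(d)
for rad in (12,17):
  p=np.array([0,74])-rad*d
  for z in (93,106): print(rad,z,proj(c,s2w(*p,z)))
for k in ('cene0','7','8'):
    c=load(f'pics/s{k}.npz'); g=c['img'].mean(2)
    for u in (290,292,294): print(k,u,g[190:203,u].round(0))
"
```

```text
12 93 [[292.2952008  197.17511371]]
12 106 [[292.39119123 193.03137182]]
17 93 [[292.27492814 198.04992653]]
17 106 [[292.37118027 193.89541887]]
cene0 290 [ 16.  12.  15.  50.  97. 120. 121. 124. 122. 120. 118. 135. 139.]
cene0 292 [ 22.  17.  21.  27.  78. 120. 123. 124. 121. 113.  99. 108. 119.]
cene0 294 [  7.  12.   8.  29.  77. 119. 124. 126. 121. 107. 107. 106. 106.]
7 290 [14.  2.  6. 12. 19. 14. 45. 45. 44. 49. 49. 51. 48.]
7 292 [19.  4.  2.  1.  2. 23. 42. 47. 46. 47. 47. 47. 49.]
7 294 [20. 19.  9.  7. 13. 26. 45. 48. 47. 49. 48. 46. 48.]
8 290 [30. 21. 17.  2.  8. 12. 16. 26. 45. 47. 48. 48. 48.]
8 292 [33. 27. 19. 14.  0.  7. 12. 18. 36. 46. 46. 48. 49.]
8 294 [50. 44. 31. 19. 14.  5.  7. 19. 44. 45. 45. 49. 52.]
```

```bash
python3 - <<'E'
from st import *
for p in ((-4,-97,210),(-4,-97,164)): print(p,*move(o,s2w(*p),tool(0,0)))
E
```

```text
17.325 [-159.5  -97.1  227.2] F shaker [0.2  0.67] -0.38
[-159.5  -97.1  227.2] tau -0.093 phi [-7.8] F [ 0.3  0.7 -0.4]
(-4, -97, 210) [-0.1556  0.0004  0.0164] [ 0.04 -0.3  -0.13]
(-4, -97, 164) [-0.1558  0.0004  0.0624] [ 0.04 -0.3  -0.13]
```

Request:
step_arm(targets=[{"dx": -0.05, "dy": 0, "dz": 0.01, "rx": 0, "ry": 0, "rz": 0}, {"dx": -0.1, "dy": 0, "dz": 0.016, "rx": 0, "ry": -0.3, "rz": 0}, {"dx": -0.135, "dy": 0, "dz": 0.016, "rx": 0, "ry": -0.3, "rz": 0}, {"dx": -0.15, "dy": 0, "dz": 0.016, "rx": 0, "ry": -0.3, "rz": 0}, {"dx": -0.155, "dy": 0, "dz": 0.018, "rx": 0, "ry": -0.3, "rz": 0}])

```text
time: 17.95
position: [0.5747, -0.0408, 0.2086]
tool_rot: [0.039, 0.999, 0.0, 0.0]
ft_force: [0.1, -0.2, 0.2]
grip_width: 0.0004
```

```bash
python3 - <<'E'
from st import *
for p in ((-4,-97,164),): print(p,*move(o,s2w(*p),tool(0,0)))
E
```

```text
17.95 [ -4.4 -96.9 208.6] F shaker [ 0.09 -0.22] 0.21
[ -4.4 -96.9 208.6] tau -0.066 phi [-55.2, 70.8] F [ 0.1 -0.2  0.2]
(-4, -97, 164) [-0.0004 -0.0001  0.0446] [ 0.05  0.   -0.1 ]
```

Request:
step_arm(targets=[{"dx": 0, "dy": 0, "dz": 0.015, "rx": 0, "ry": 0, "rz": 0}, {"dx": 0, "dy": 0, "dz": 0.03, "rx": 0, "ry": 0, "rz": 0}, {"dx": 0, "dy": 0, "dz": 0.0446, "rx": 0, "ry": 0, "rz": 0}, {"dx": 0.002, "dy": 0.002, "dz": 0.0446, "rx": 0, "ry": 0, "rz": 0}, {"dx": 0.002, "dy": 0.002, "dz": 0.0446, "rx": 0, "ry": 0, "rz": 0}])

```text
time: 18.58
position: [0.5727, -0.0385, 0.164]
tool_rot: [0.039, 0.999, 0.0, -0.0]
ft_force: [-0.1, -0.6, 0.2]
grip_width: 0.0005
```

```bash
cat >> h.py <<'E'
def tgeo(o):
    """torque from force normal to wing at the corner contact"""
    p=w2s(o["position"]); ph=phi_est(p)[0]; a=np.radians(ph); t=np.array([np.sin(a),np.cos(a)])
    F=RS.T@o["ft_force"][:2]; K=p[:2]+np.array([0,60])+np.array([HX*np.sign(t[0]),HY])
    e=np.array([-np.cos(a),np.sin(a)])
    return -(F@t)*(K@e)/1000,-(F@t),K@e,-(F@e)
E
cat >> st.py <<'E'
def paused(n=8):
    T=[];G=[];F=[]
    for i in range(n):
        viewer.camera("wrist"); o=telemetry.get_obs(); T.append(torque(o)); G.append(tgeo(o)); F.append(o["ft_force"])
    print("paused tau",np.mean(T[2:]).round(3),"+-",np.std(T[2:]).round(3),"geo(tau,N,r,rad)",np.mean(G[2:],0).round(3),"F",np.mean(F[2:],0).round(2)); rep(o); return o
E
python3 - <<'E'
from st import *
plan(o,-50,-28,w2s(o["position"])[2])
E
```

```text
18.575 [ -6.6 -94.8 164. ] F shaker [-0.01 -0.59] 0.19
[ -6.6 -94.8 164. ] tau 0.019 phi [-49.2, 74.1] F [-0.1 -0.6  0.2]
-45.6 [0.0038, 0.0044, 0.0003] [0.1, -0.0, -0.1]
-41.2 [0.0056, 0.0057, 0.0006] [0.1, -0.0, -0.1]
-36.8 [0.0074, 0.0072, 0.0009] [0.1, -0.0, -0.1]
-32.4 [0.009, 0.0088, 0.0012] [0.1, -0.0, -0.1]
-28.0 [0.0106, 0.0106, 0.0015] [0.1, -0.0, -0.1]
```

Request:
step_arm(targets=[{"dx": 0.002, "dy": 0.0025, "dz": 0.0003, "rx": 0, "ry": 0, "rz": 0}, {"dx": 0.004, "dy": 0.0045, "dz": 0.0005, "rx": 0, "ry": 0, "rz": 0}, {"dx": 0.0056, "dy": 0.0057, "dz": 0.0006, "rx": 0, "ry": 0, "rz": 0}, {"dx": 0.0065, "dy": 0.0065, "dz": 0.0007, "rx": 0, "ry": 0, "rz": 0}, {"dx": 0.0074, "dy": 0.0072, "dz": 0.0009, "rx": 0, "ry": 0, "rz": 0}])

```text
time: 19.2
position: [0.5703, -0.0348, 0.1645]
tool_rot: [0.038, 0.999, -0.003, 0.005]
ft_force: [5.3, -10.7, -2.4]
grip_width: 0.0002
```

```bash
python3 - <<'E'
from st import *
print(tgeo(o)); o=paused()
plan(o,phi_est(w2s(o["position"]))[0],-20,w2s(o["position"])[2])
E
```

```text
19.2 [ -9.2 -91.3 164.5] F shaker [  6.14 -10.3 ] -2.41
[ -9.2 -91.3 164.5] tau 0.373 phi [-40.5, 78.5] F [  5.3 -10.7  -2.4]
(np.float64(0.3315803249790246), np.float64(11.818398934837637), np.float64(28.056281295566194), np.float64(-2.0162489589060177))
paused tau 0.294 +- 0.026 geo(tau,N,r,rad) [ 0.307 10.943 28.066 -1.772] F [ 4.96 -9.91 -2.85]
[ -9.4 -91.2 164.5] tau 0.336 phi [-40.2, 78.8] F [ 5.  -9.8 -2.5]
-36.2 [0.0049, 0.0038, 0.0002] [-0.3, 0.6, -0.0]
-32.1 [0.0064, 0.0053, 0.0004] [-0.3, 0.6, -0.0]
-28.1 [0.0078, 0.007, 0.0007] [-0.3, 0.6, -0.0]
-24.0 [0.0091, 0.0087, 0.0009] [-0.3, 0.6, -0.0]
-20.0 [0.0103, 0.0106, 0.0012] [-0.3, 0.6, -0.0]
```

Resistance is clearly up: paused torque is about 0.30 N·m against 0.157 when free, which suggests roughly 35–40 N of clamp. I'll back off to zero the sensor, then press lightly again to confirm before finishing.

Request:
step_arm(targets=[{"dx": -0.002, "dy": -0.004, "dz": 0, "rx": 0, "ry": 0, "rz": 0}, {"dx": -0.004, "dy": -0.007, "dz": 0, "rx": 0, "ry": 0, "rz": 0}, {"dx": -0.004, "dy": -0.007, "dz": 0, "rx": 0, "ry": 0, "rz": 0}, {"dx": -0.004, "dy": -0.007, "dz": 0, "rx": 0, "ry": 0, "rz": 0}, {"dx": -0.004, "dy": -0.007, "dz": 0, "rx": 0, "ry": 0, "rz": 0}])

```text
time: 20.23
position: [0.5733, -0.0416, 0.1645]
tool_rot: [0.038, 0.999, -0.003, 0.005]
ft_force: [-0.1, -0.8, 0.2]
grip_width: 0.0003
```

```bash
python3 - <<'E'
from st import *
F=[];T=[]
for i in range(6):
    viewer.camera("wrist"); o=telemetry.get_obs(); F.append(np.r_[o["ft_force"],o["moment"]]); T.append(torque(o))
print("bias",np.mean(F,0).round(3),np.std(F,0).round(3),"tau",np.mean(T).round(3)); rep(o)
print(move(o,s2w(-9.4,-91.2,164),tool()))
E
```

```text
20.225 [ -5.7 -97.8 164.5] F shaker [-0.07 -0.86] 0.24
[ -5.7 -97.8 164.5] tau -0.005 phi [-54.2, 74.0] F [-0.1 -0.8  0.2]
bias [-0.1   -0.375  0.145  0.02   0.014  0.006] [0.376 0.285 0.447 0.008 0.028 0.029] tau 0.007
[ -5.4 -98.1 164.6] tau 0.009 phi [-54.9, 73.6] F [ 0.  -0.2  0.5]
(array([0.004 , 0.0069, 0.0005]), array([-0.34,  0.61, -0.02]))
```

Request:
step_arm(targets=[{"dx": 0.003, "dy": 0.005, "dz": 0, "rx": 0, "ry": 0, "rz": 0}, {"dx": 0.004, "dy": 0.007, "dz": 0, "rx": 0, "ry": 0, "rz": 0}, {"dx": 0.0055, "dy": 0.0088, "dz": 0, "rx": 0, "ry": 0, "rz": 0}, {"dx": 0.0068, "dy": 0.0103, "dz": 0, "rx": 0, "ry": 0, "rz": 0}, {"dx": 0.0068, "dy": 0.0103, "dz": 0, "rx": 0, "ry": 0, "rz": 0}])

```text
time: 21.15
position: [0.57, -0.0347, 0.1648]
tool_rot: [0.038, 0.999, -0.007, 0.008]
ft_force: [2.8, -10.7, -4.1]
grip_width: 0.0006
```

```bash
python3 - <<'E'
from st import *
print(tgeo(o)); o=paused(5)
E
```

```text
21.15 [ -9.5 -91.2 164.8] F shaker [  3.64 -10.44] -4.13
[ -9.5 -91.2 164.8] tau 0.293 phi [-40.0, 79.1] F [  2.8 -10.7  -4.1]
(np.float64(0.29123240856939664), np.float64(10.334533745131944), np.float64(28.180507776326234), np.float64(-3.918237333580586))
paused tau 0.285 +- 0.016 geo(tau,N,r,rad) [ 0.275  9.734 28.201 -4.017] F [  2.42 -10.25  -3.3 ]
[ -9.5 -91.2 164.8] tau 0.263 phi [-40.1, 79.1] F [  2.7 -10.4  -3.6]
```

The nut holds 0.28 N·m without creeping, which is well above the free 0.155. That puts the clamp at about 33–39 N, inside the window. Retreating and doing a final look.

Request:
step_arm(targets=[{"dx": -0.003, "dy": -0.008, "dz": 0, "rx": 0, "ry": 0, "rz": 0}, {"dx": -0.003, "dy": -0.01, "dz": -0.01, "rx": 0, "ry": 0, "rz": 0}, {"dx": 0, "dy": -0.01, "dz": -0.05, "rx": 0, "ry": 0.5, "rz": 0}, {"dx": 0.04, "dy": -0.01, "dz": -0.065, "rx": -0.5, "ry": 1, "rz": 0}, {"dx": 0.09, "dy": -0.01, "dz": -0.065, "rx": -0.5, "ry": 1, "rz": 0}])

```text
time: 22.02
position: [0.4792, -0.037, 0.2305]
tool_rot: [0.038, 0.999, -0.002, 0.002]
ft_force: [-1.0, -0.6, 0.3]
grip_width: 0.0004
```

Request:
step_arm(targets=[{"dx": 0.03, "dy": 0, "dz": 0, "rx": 0, "ry": 0, "rz": 0}, {"dx": 0.05, "dy": 0, "dz": 0, "rx": 0, "ry": 0, "rz": 0}, {"dx": 0.06, "dy": 0, "dz": 0, "rx": 0, "ry": 0, "rz": 0}, {"dx": 0.06, "dy": 0, "dz": 0, "rx": 0, "ry": 0, "rz": 0}, {"dx": 0.06, "dy": 0, "dz": 0, "rx": 0, "ry": 0, "rz": 0}])

```text
time: 22.65
position: [0.4206, -0.0327, 0.2305]
tool_rot: [0.038, 0.999, -0.002, 0.003]
ft_force: [-0.4, 0.1, 0.2]
grip_width: 0.0003
```

```bash
python3 -c "
from look import *
look('9')
for k in ('8','9'):
    c=load(f'pics/s{k}.npz'); P=w2s(pts(c));z=P[...,2]
    m=(abs(P[...,0])<9)&(P[...,1]>10)&(P[...,1]<55)&(z>100)
    print(k,'bar mid z',np.percentile(z[m],[25,50,75]).round(1))
    m=(z>86)&(z<96)&(P[...,1]>0)&(P[...,1]<150)&(P[...,0]<60)&(P[...,0]>-140)
    print(P[m].min(0),P[m].max(0),cv2.minAreaRect(P[m][:,:2].astype(np.float32)))
    g=c['img'].mean(2)
    for u in (290,292,294): print(u,g[194:203,u].round(0))
c=load('pics/s9.npz'); cv2.imwrite('pics/s9.png',c['img'])
"
```

```text
22.65 [-158.7 -100.7  230.5] F shaker [-0.42  0.11] 0.2
[-158.7 -100.7  230.5] tau -0.025 phi [-9.0] F [-0.4  0.1  0.2]
top [0, 0, 0, 0, 0, 0, 0, 0, 0, 0, 0, 0, 1, 7, 19, 12, 9, 1, 1, 0, 0, 0, 0, 0]
top [0, 0, 0, 0, 0, 0, 3, 20, 6, 1, 0, 0, 0, 0, 0, 0, 0, 0, 5, 11, 4, 0, 0, 0, 0, 0, 0, 0, 0, 0, 0, 0, 0, 0, 0, 0]
ztop [164.48926211 166.61115424 167.65429008]
scene [0, 0, 0, 0, 0, 0, 0, 0, 0, 0, 0, 1, 5, 34, 34, 42, 34, 7, 1, 0, 0, 0, 0, 0]
scene [0, 0, 0, 0, 0, 1, 35, 17, 0, 0, 0, 0, 0, 0, 0, 0, 0, 0, 1, 29, 26, 1, 0, 0, 0, 0, 0, 0, 0, 0, 3, 30, 15, 0, 0, 0]
ztop [157.42618582 165.41388048 166.72347535]
8 bar mid z [132.9 133.3 133.6]
[-51.78954034   0.35260259  86.09269172] [ 15.69044373 135.57595961  95.78415981] ((-18.955568313598633, 67.66972351074219), (67.00760650634766, 135.3428192138672), 1.2730145454406738)
290 [ 8. 12. 16. 26. 45. 47. 48. 48. 48.]
292 [ 0.  7. 12. 18. 36. 46. 46. 48. 49.]
294 [14.  5.  7. 19. 44. 45. 45. 49. 52.]
9 bar mid z [132.5 133.1 133.9]
[-53.03015881  12.84828232  86.06712559] [ 15.72475617 134.23475291  95.64121386] ((-19.97677230834961, 73.59663391113281), (67.53617858886719, 121.04899597167969), 1.9271045923233032)
290 [ 8. 15.  7. 24. 45. 45. 46. 45. 50.]
292 [ 6. 16. 20. 15. 40. 45. 45. 47. 45.]
294 [10. 14. 10. 20. 40. 46. 49. 43. 51.]
```

View pics/s9.png

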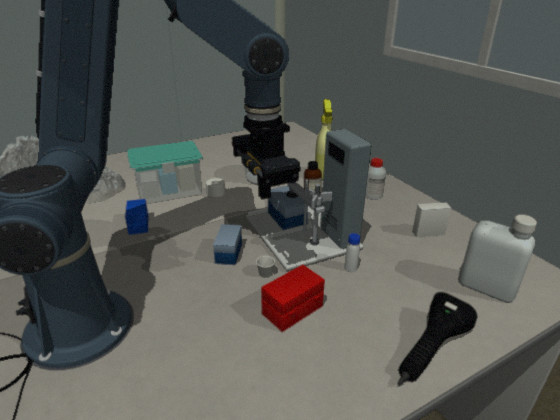

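```bash
python3 -c "
from h import *
for k in ('s2','s8','s9','t1','t7','t8','t9'):
    c=load(f'pics/{k}.npz'); P=w2s(pts(c));z=P[...,2]
    out=[]
    for y0 in (25,45,65,85,105,120):
        m=(z>89)&(z<95)&(abs(P[...,1]-y0)<6)&(P[...,0]>-75)&(P[...,0]<40)
        if m.sum()>3: out.append((y0,P[m][:,0].min().round(1),P[m][:,0].max().round(1)))
    print(k,out)
"
```

```text
s2 [(25, np.float64(-50.2), np.float64(18.3)), (45, np.float64(-50.1), np.float64(18.1)), (65, np.float64(-50.0), np.float64(16.2)), (85, np.float64(-50.6), np.float64(5.8)), (105, np.float64(-51.1), np.float64(-6.1)), (120, np.float64(-51.6), np.float64(5.0))]
s8 [(25, np.float64(-50.5), np.float64(8.6)), (45, np.float64(-50.3), np.float64(10.7)), (65, np.float64(-50.1), np.float64(10.2)), (85, np.float64(-50.9), np.float64(-16.1)), (105, np.float64(-50.9), np.float64(4.1)), (120, np.float64(-49.8), np.float64(10.7))]
s9 [(25, np.float64(-52.3), np.float64(7.7)), (45, np.float64(-51.4), np.float64(13.0)), (65, np.float64(-51.2), np.float64(9.0)), (85, np.float64(-49.1), np.float64(-15.8)), (105, np.float64(-51.5), np.float64(3.5)), (120, np.float64(-47.3), np.float64(9.8))]
t1 [(25, np.float64(-37.3), np.float64(1.3)), (120, np.float64(-0.6), np.float64(3.6))]
t7 [(25, np.float64(-47.4), np.float64(-1.7)), (45, np.float64(-49.3), np.float64(-0.8)), (65, np.float64(-48.4), np.float64(-6.2)), (85, np.float64(-48.4), np.float64(-5.6)), (105, np.float64(-48.6), np.float64(18.1)), (120, np.float64(-49.1), np.float64(18.5))]
t8 [(25, np.float64(-49.4), np.float64(-2.4)), (45, np.float64(-49.2), np.float64(-3.6)), (65, np.float64(-48.0), np.float64(-6.3)), (85, np.float64(-48.1), np.float64(-11.7)), (105, np.float64(-48.5), np.float64(18.9)), (120, np.float64(-48.8), np.float64(20.0))]
t9 [(25, np.float64(-47.3), np.float64(-2.8)), (45, np.float64(-48.8), np.float64(-3.2)), (65, np.float64(-48.6), np.float64(-12.3)), (85, np.float64(-48.2), np.float64(-9.2)), (105, np.float64(-49.0), np.float64(17.4)), (120, np.float64(-48.7), np.float64(19.2))]
```

```bash
python3 -c "
from rig import robot
print(robot.hand_in())"
```

```text
the job is handed in; nothing more can be done
None
```

The box is home against the stop, the nut is tightened to an estimated 33–39 N on the box, and the job is handed in at about 23 s. The hand-in gave no verdict.

**Box:** I pushed it about 69 mm along the lane with the open fingers. Push force was about 2.5 N on the way and peaked near 11 N against the stop. Its front face stayed within about 2 mm of the home line before and after clamping, and it looked square to about 1–2°.

**Nut:** I turned it clockwise about 3.4 rad in total, in three pushes with the fingers closed:
- **Running free:** paused torque was about 0.157 N·m.
- **At the end:** paused torque was 0.28–0.31 N·m. I then backed off and pressed again, and the nut held 0.28 N·m without creeping. This is where the 33–39 N estimate comes from.

**Surroundings:** the tower was never approached closer than about 8 mm by calculation. The cup, vial and bottle looked untouched in the last scene view, and the gripper was withdrawn before hand-in. I did not check the tube separately at the end.

**What disagreed:**
- The camera estimate of the foot pad's height (93.6 mm, good to about 1.5 mm) fits first contact better than 2 mm of squeeze. I trusted the torque reading because it agreed at two wing positions.
- Near the end of the first arc the finger seems to have rubbed the hub (about 16 N sideways), so I re-planned the path further out.

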